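# Clamp a small bioreactor with the guarded knob

## Robot

A 6-joint arm with a two-finger parallel gripper is mounted at the origin on the work surface. World frame = base frame: x ahead of the robot, y to its left, z up, the work surface at z = 0. Lengths are in m, angles in rad, forces in N, time in s.
With the tool pointing down it reaches from about 0.35 to 0.975 m from the base axis. Payload 4.9 kg.
Tool frame: the origin (TCP) lies at the very end of the fingers, on their centre line; the grasp point (between the pads) lies 19 mm behind it; x points along the fingers, z is the direction in which the jaws open and shut, and the axes are right-handed (so a half turn about x gives the same grasp; the last joint's range is limited). The gripper opens to 85 mm and grips with 20 to 120 N. Pads are 22 mm wide; open, the fingers measure 114 mm over their backs; the gripper's body (76 mm by 85 mm) begins 54 mm behind the grasp point. The pads swing forward as they close: fully open they stand 13 mm farther back than shut.
Start: joints at [-0.119, 0.053, 1.613, -0, 1.476, -0.119], TCP at [0.625, 0, 0.231] pointing down, gripper open.
Joint ranges: [-3.01, 3.01], [-1.01, 2.22], [0.06, 2.58], [-1.02, 4.17], [0.09, 2.62], [-3.14, 3.14]. Speed limits (rad/s): [2.57, 2.57, 3.14, 3.14, 3.14, 3.14].

## Interface

Orientations are given as a unit quaternion [w, x, y, z].
In Python, from plant import manip, vision, job gives the robot as it stands.
- The arm moves only by the tool servo_tool, never from a script. Its arguments are lists of equal length, an entry for each row: "twist": the turn, a rotation vector about the world's x, y, z in rad, a list of three; "xyz": the shift along the world's x, y, z in cm, a list of three; "fingers": the opening, from 0 (shut) to 1 (fully open). In form: {"twist": [[wx, wy, wz], ...], "xyz": [[x, y, z], ...], "fingers": [fingers, ...]}. A call has 1 to 8 rows; each row shifts and turns the commanded pose from where the row before left it; what a row does not reach is not made up. A row lasts 1/8 s, in which the tool goes at most 62.5 mm and 10.7 degrees, less where a joint would pass 70% of its speed; a pose out of reach is approached as far as the arm can. A call with a gripper value outside its range is refused whole. The fingers move at their own pace and stop on an object; the grip force is fixed at half the most. Time passes only in rows, so rows that do not move let the fingers close. It gives the time, the measured TCP pose, the force and the opening at its end, in the units of the state.
- manip.state(): the state, without advancing time (a new reading comes with each control period).
- vision.grab_frame(name): name is "scene" or "side" or "wrist"; returns the picture (480x640x3 uint8, red, green, blue); there is no depth.
- vision.get_calibration(name): a dict with "camera_matrix" (3x3 intrinsics, pixels), "origin" and "orientation" of the camera in the world; the wrist camera has in their place "mount" (4x4, takes a point from camera to tool coordinates, whose origin is the TCP and whose axes are the tool frame's). Camera axes: x right, y up, looking along -z (the intrinsics and any distortion apply to the point x, -y, -z); pixel columns grow to the right and rows downward; lengths in m; the calibration is good to about 2 mm. A picture is of the moment at which its call begins: read the wrist's pose just before it. get_calibration takes no time and is no camera call.
- job.job_done(): hands the job in, once; it reports no verdict.
Trained networks look in the newest picture that a camera, given by its name, has taken for a name from the list of things; names that differ only in an ending like _2 or _b are one class to them, and where a whole thing is asked for, a point or a joint stands for the part that bears it (a point fixed in the world has none). Each returns a list of dicts, best first, with "score" (0 to 1); they miss things now and then, are a little off and sometimes report something else, mostly with a low value. They report only what shows in the picture. A call takes as long as a camera call.
- vision.spot_in(camera, label): "extent" ([centre column, centre row, width, height] in pixels, round what is visible of it).
The state is a dict: "time": time; "joint_pos": joint angles; "joint_vel": joint speeds; "joint_efforts": joint torques, N m; "tool_pos": TCP position; "tool_rot": TCP orientation; "contact_force": force on the tool from outside, world axes, zero at the start; "ft_torque": the same for the moment, N m; "gripper_width": opening from 0.0 (shut) to 1.0 (fully open).
Only numpy, scipy, OpenCV 4.12 (cv2) and the standard library are available. Lean on these libraries where they do the work, as an engineer would, in place of code of your own. Each camera call takes 0.05 s, during which the arm holds its last target.

## Task

Stand the small glass reactor with the blue lid and steel stub in the clamp station, upright on the round black spot between the clamp pad and the V jaw, and let go of it. Then reach into the blue guard ring and turn the red knob clockwise until you feel the clamp bite on the reactor, go on about another 10 degrees so that it is held firmly, stop there (more would crack the glass) and let go. Do not lean on the guard ring and leave the other things on the bench where they are.

Things in the scene. Friction and masses are not known exactly. Their poses are not given: they have to be found in the camera images.
- reactor_grip (a point): Centre of the upright steel stub on top of the small glass reactor (loose, about 0.35 kg); grip it here. Stub: 24 mm diameter, 35 mm tall. Below it the blue lid (58 mm diameter, 14 mm thick) and glass jar (56 mm diameter, 66 mm tall). 115 mm tall in all; this point is 97.5 mm above its underside, 17.5 mm above the lid. z is up its axis. It starts standing on the bench (z = 0).
- reactor: The same reactor; origin at the centre of its underside.
- station: Clamp station, fixed: steel base plate 140 x 260 mm, 10 mm thick; origin at its centre on the bench. Its y points from the knob to the V jaw, z up. White knob housing (96 x 96 mm, 85 mm high) at y = -45 mm, carrying guard ring and knob; black spot at y = 43.5 mm; black V jaw, sprung, beyond it, up to 65 mm high.
- nest (a point): Centre of the round black spot (62 mm) on top of the base plate, 10 mm above the bench, where the reactor's underside must stand; axes as the station. The clamp pad lies on its -y side and the V jaw on its +y side, 4.5 mm (knob at 0) and 2 to 9.5 mm from a centred reactor; open along x. Housing and guard ring begin 40.5 mm away on the -y side.
- pad: Clamp pad: black rubber, 40 mm wide, 25 to 55 mm above the bench, coming out of the housing; origin at the centre of its underside, 4 mm behind its face. Face 32.5 mm from nest at knob 0, moves 11 mm per rad of knob towards +y of the station. The V jaw opposite is set in a different place each time, over a range of 7.5 mm, unmeasured: the bite must be felt.
- knob (a joint): Angle of the red knob, rad; grows clockwise seen from above, which tightens. Starts at 0 to 0.15; stop at 2.4. The pad slides the reactor against the V jaw (bite at 0.5 to 1.35 rad), then pushes the sprung jaw back: about 65 N per rad, 11 N for 10 degrees. Turning takes 0.2 N m free, plus 0.011 per N of clamp force. Read at rest after a small step, about 0.08 free and 0.17 at 10 N. Stays where left.
- knob_grip (a point): Point to grip on the red knob, on its vertical axis, 110 mm above the bench. The knob is an upright bar 44 mm long, 14 mm thick (grip it across this), from 90 to 120 mm above the bench. This frame turns with the knob: x runs along the bar towards the white mark, y across it, z up. It lies 88.5 mm from nest in station -y.
- guard: Blue guard ring around the knob, fixed on the white housing, coaxial with the knob: inner diameter 80 mm, wall 4 mm, from the recess floor at 85 mm to the lip at 135 mm above the bench, which is 15 mm above the knob's top. Open upward only. Origin on the axis at the recess floor; axes as the station. Gripper fingers go in only partly opened (about 30 mm between them).
- white_jar: Bystander: white jar with red cap, 58 mm diameter, 95 mm tall; origin at the centre of its underside.
- amber_bottle: Bystander: amber bottle with black cap, 52 mm diameter, 115 mm tall; origin at the centre of its underside.
- beaker: Bystander: glass beaker, 70 mm diameter, 85 mm tall; origin at the centre of its underside.
- tip_box: Bystander: yellow box with clear lid, 87 x 122 x 62 mm; origin at the centre of its underside.
- driver: Bystander: screwdriver lying on the bench beyond the station.
- spare_ring: Bystander: blue ring, 58 mm diameter, 14 mm thick, near the robot.

How it is judged:
By the outcome, as a careful person would: the job done as asked, in the order asked, and still so for the second after the job is handed in, with the robot touching nothing.
It also fails if it takes over 72 s, if anything falls off the work surface, if the arm or the gripper's body presses on something with over 40 N, if the wrist force passes 120 N, or if a joint passes its speed limit or range.

## Working session

There is one attempt and no reset: what is moved stays moved. The work goes in short steps, Python scripts to look and compute and a tool call to move; the robot and the scene stay as the last step left them, time stands still between calls to the robot, and variables do not carry over. Pictures are saved under pics/ and viewed, and the job is handed in when it is done.

Besides the shell and the picture viewer there is one more tool, called after "Request:" by a JSON object that holds its "op" and its "data". servo_tool: Moves the arm, as the interface text tells. Its arguments: {"type":"object","properties":{"twist":{"type":"array","items":{"type":"array","items":{"type":"number"}}},"xyz":{"type":"array","items":{"type":"array","items":{"type":"number"}}},"fingers":{"type":"array","items":{"type":"number"}}},"required":["twist","xyz","fingers"]}

```bash
ls; mkdir -p pics; cat > h.py <<'E'
import numpy as np,cv2
from scipy.spatial.transform import Rotation as R
from plant import manip,vision,job
def save(n,f):
    im=vision.grab_frame(n); cv2.imwrite(f'pics/{f}.png',im[:,:,::-1]); return im
def rot(q): return R.from_quat([q[1],q[2],q[3],q[0]])
E
python3 - <<'E'
from h import *
print(manip.state())
for n in ["scene","side","wrist"]:
    print(n,vision.get_calibration(n)); save(n,n+'0')
    for l in ["reactor","station","knob","guard","pad","reactor_grip"]:
        try:print(l,[(np.round(d['extent'],1).tolist(),round(d['score'],2)) for d in vision.spot_in(n,l)[:3]])
        except Exception as e: print(l,e)
E
```

```text
pics
{'time': 0.0, 'joint_pos': array([-1.19004883e-01,  5.33631374e-02,  1.61428597e+00, -1.19888210e-05,
        1.47599692e+00, -1.18994495e-01]), 'joint_vel': array([-1.37573033e-03,  4.46682657e-05,  1.72175080e-03, -3.56316503e-04,
        2.64894536e-04,  5.97672831e-04]), 'joint_efforts': array([ 2.70554956e-04, -3.93670499e+01, -3.70175600e+01, -1.62778279e-04,
        6.93513779e-03, -6.06393527e-06]), 'tool_pos': array([6.24380819e-01, 6.80399260e-05, 2.30063923e-01]), 'tool_rot': array([7.06385067e-01, 8.52646513e-05, 7.07827750e-01, 7.87306400e-05]), 'contact_force': array([0.27555301, 1.06071403, 0.1017119 ]), 'ft_torque': array([ 0.07113609,  0.08478894, -0.0609908 ]), 'gripper_width': 0.9974724738413149}
scene {'camera_matrix': array([[547.80278605,   0.        , 320.89881501],
       [  0.        , 547.80278605, 239.84651338],
       [  0.        ,   0.        ,   1.        ]]), 'origin': array([0.92907817, 0.52427908, 0.87036483]), 'orientation': array([0.27497327, 0.11492369, 0.33664363, 0.89322635])}
reactor [([454.8, 433.4, 47.5, 53.3], 0.76), ([439.6, 276.7, 32.
[... 1217 characters left out ...]
56, 244.58501163],
       [  0.        ,   0.        ,   1.        ]]), 'mount': array([[-1.26971176e-05,  2.85727589e-01, -9.58310881e-01,
        -1.43246891e-01],
       [-1.04171371e-03,  9.58310357e-01,  2.85727447e-01,
         7.26731181e-02],
       [ 9.99999457e-01,  1.00191350e-03,  2.85478567e-04,
        -1.19733888e-03],
       [ 0.00000000e+00,  0.00000000e+00,  0.00000000e+00,
         1.00000000e+00]])}
reactor []
station [([214.3, 279.4, 176.4, 310.3], 0.66)]
knob [([199.4, 370.6, 129.1, 137.5], 0.67), ([217.4, 361.8, 33.1, 38.6], 0.66), ([215.8, 281.9, 175.7, 307.7], 0.52)]
guard [([200.9, 370.2, 123.9, 138.0], 0.69)]
pad [([214.1, 269.8, 50.4, 22.4], 0.73)]
reactor_grip []
```

View pics/scene0.png

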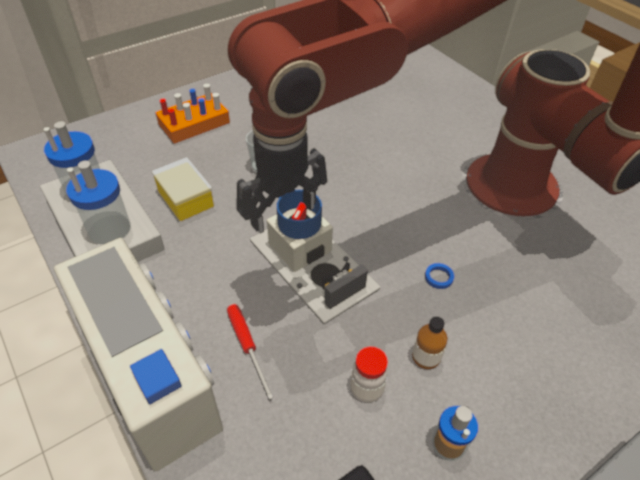

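View pics/side0.png

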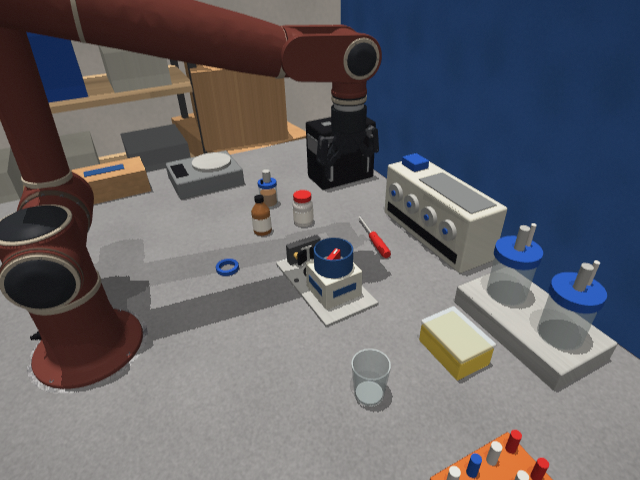

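View pics/wrist0.png

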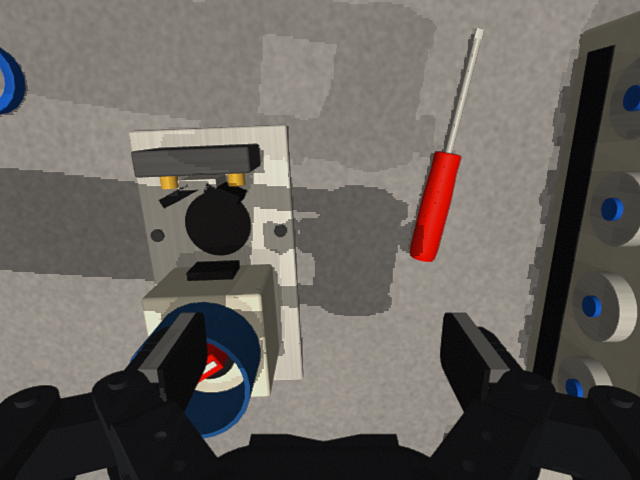

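```bash
cat >> h.py <<'E'
def ray(n,u,v,st=None):
    c=vision.get_calibration(n);K=c['camera_matrix']
    d=np.array([(u-K[0,2])/K[0,0],-(v-K[1,2])/K[1,1],-1.])
    if 'mount' in c:
        st=st or manip.state(); r=rot(st['tool_rot']);M=c['mount']
        o=r.apply(M[:3,3])+st['tool_pos']; return o,r.apply(M[:3,:3]@d)
    return np.array(c['origin']),rot(c['orientation']).apply(d)
def onz(n,u,v,z,st=None):
    o,d=ray(n,u,v,st); return o+d*(z-o[2])/d[2]
def proj(n,p,st=None):
    c=vision.get_calibration(n);K=c['camera_matrix']
    if 'mount' in c:
        st=st or manip.state(); r=rot(st['tool_rot']);M=c['mount']
        q=r.inv().apply(np.array(p)-st['tool_pos']); q=M[:3,:3].T@(q-M[:3,3])
    else: q=rot(c['orientation']).inv().apply(np.array(p)-c['origin'])
    return np.array([K[0,2]+K[0,0]*q[0]/-q[2],K[1,2]-K[1,1]*q[1]/-q[2]])
E
python3 - <<'E'
from h import *
p=lambda *a:print(a,np.round(onz(*a)*1000,1))
# scene reactor
p('scene',462,414,.115);p('scene',457,424,.08);p('side',266,172,.115);p('side',267,184,.08);p('side',268,203,0)
# wrist station
p('wrist',218,222,.01)
for c in [(130,131),(288,126),(302,380)]: p('wrist',*c,.01)
p('wrist',157,235,.01);p('wrist',281,230,.01)
# driver etc
p('wrist',480,30,0);p('wrist',424,255,.01);p('side',303,195,.09);p('side',260,200,.115)
im=cv2.imread('pics/wrist0.png')
cv2.imwrite('pics/w0crop.png',cv2.resize(im[100:450,100:320],None,fx=1.7,fy=1.7,interpolation=2))
E
```

```text
('scene', 462, 414, 0.115) [556.  370.5 115. ]
('scene', 457, 424, 0.08) [556.  370.5  80. ]
('side', 266, 172, 0.115) [551.  356.7 115. ]
('side', 267, 184, 0.08) [547.1 347.4  80. ]
('side', 268, 203, 0) [552.2 371.6   0. ]
('wrist', 218, 222, 0.01) [525.  -13.8  10. ]
('wrist', 130, 131, 0.01) [453.9  68.3  10. ]
('wrist', 288, 126, 0.01) [592.9  72.4  10. ]
('wrist', 302, 380, 0.01) [ 600.9 -185.9   10. ]
('wrist', 157, 235, 0.01) [466.3 -26.4  10. ]
('wrist', 281, 230, 0.01) [583.8 -21.6  10. ]
('wrist', 480, 30, 0) [756.2 149.9   0. ]
('wrist', 424, 255, 0.01) [720.4 -46.6  10. ]
('side', 303, 195, 0.09) [606.  216.6  90. ]
('side', 260, 200, 0.115) [475.  207.4 115. ]
```

View pics/w0crop.png

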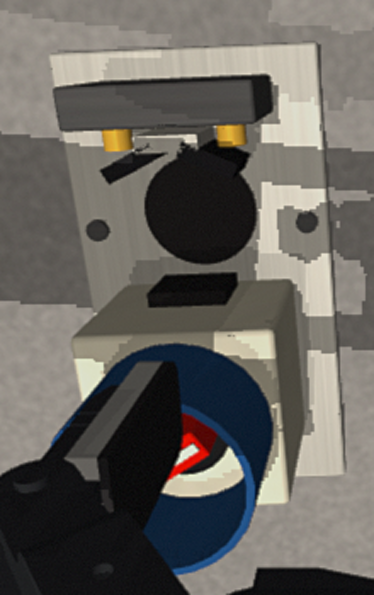

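Request:
{"op": "servo_tool", "data": {"twist": [[0, 0, 0], [0, 0, 0], [0, 0, 0], [0, 0, 0], [0, 0, 0], [0, 0, 0], [0, 0, 0], [0, 0, 0]], "xyz": [[-1, 5, 0], [-1, 5, 0], [-1, 5, 0], [-1, 5, 0], [-1, 5, 0], [-1, 5, 0], [-1, 5, 0], [0, 0, 0]], "fingers": [1, 1, 1, 1, 1, 1, 1, 1]}}

```text
time: 2.05
tool_pos: [0.5538, 0.3529, 0.2311]
tool_rot: [0.707, -0.001, 0.707, 0.002]
contact_force: [-0.6, -0.9, -0.7]
gripper_width: 1.001
```

```bash
python3 - <<'E'
from h import *
s=manip.state();print(s['time'],s['tool_pos'],s['tool_rot'],s['joint_pos'])
save('wrist','wrist1')
for l in ["reactor","reactor_grip"]:print(l,[(np.round(d['extent'],1).tolist(),round(d['score'],2)) for d in vision.spot_in('wrist',l)[:3]])
save('scene','scene1')
E
```

```text
2.05 [0.55379881 0.35292437 0.2311316 ] [ 0.70698734 -0.00147875  0.70722248  0.00175644] [4.53935164e-01 1.26366802e-01 1.53482843e+00 5.00504708e-04
 1.48052522e+00 4.49314767e-01]
reactor [([325.0, 200.2, 79.0, 81.4], 0.78)]
reactor_grip [([325.4, 201.2, 73.6, 81.4], 0.88)]
```

View pics/wrist1.png

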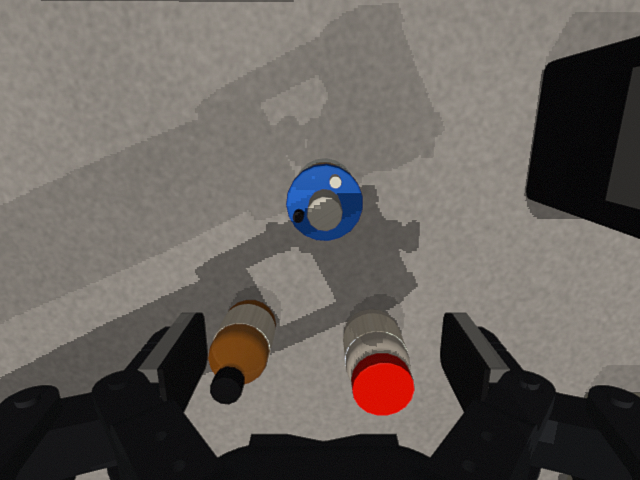

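View pics/scene1.png

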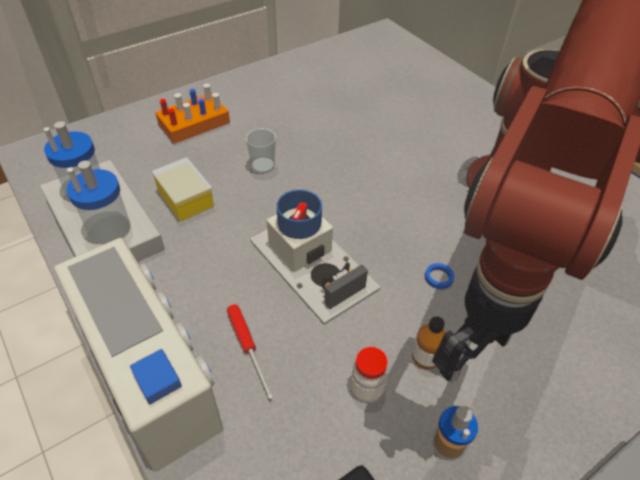

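```bash
python3 - <<'E'
from h import *
p=lambda *a:print(a,np.round(onz(*a)*1000,1))
p('wrist',324,211,.115);p('wrist',325,202,.08);p('wrist',361.5,202,.08);p('wrist',287,202,.08);p('wrist',325,163.5,.08);p('wrist',325,240.5,.08)
p('wrist',227,385,.115);p('wrist',383,388,.095)
p('scene',461,413,.115);p('scene',458,425,.08)
print(proj('wrist',manip.state()['tool_pos']))
E
```

```text
('wrist', 324, 211, 0.115) [554.5 367.4 115. ]
('wrist', 325, 202, 0.08) [555.3 366.9  80. ]
('wrist', 361.5, 202, 0.08) [582.6 366.9  80. ]
('wrist', 287, 202, 0.08) [527. 367.  80.]
('wrist', 325, 163.5, 0.08) [555.4 395.2  80. ]
('wrist', 325, 240.5, 0.08) [555.3 337.   80. ]
('wrist', 227, 385, 0.115) [480.8 233.2 115. ]
('wrist', 383, 388, 0.095) [602.6 215.6  95. ]
('scene', 461, 413, 0.115) [556.1 368.6 115. ]
('scene', 458, 425, 0.08) [555.9 372.5  80. ]
[326.53658404 317.07054598]
```

Request:
{"op": "servo_tool", "data": {"twist": [[0, 0, 0], [0, 0, 0], [0, 0, 0], [0, 0, 0], [0, 0, 0], [0, 0, 0]], "xyz": [[0.1, 1.4, 0], [0, 0, -4], [0, 0, -4], [0, 0, -4], [0, 0, -2.5], [0, 0, 0]], "fingers": [1, 1, 1, 1, 1, 1]}}

```text
time: 3.0
tool_pos: [0.5545, 0.363, 0.0832]
tool_rot: [0.705, -0.001, 0.709, -0.001]
contact_force: [-0.5, -0.5, 0.2]
gripper_width: 0.999
```

```bash
python3 - <<'E'
from h import *
save('wrist','wrist2')
E
```

```text
(no output)
```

View pics/wrist2.png

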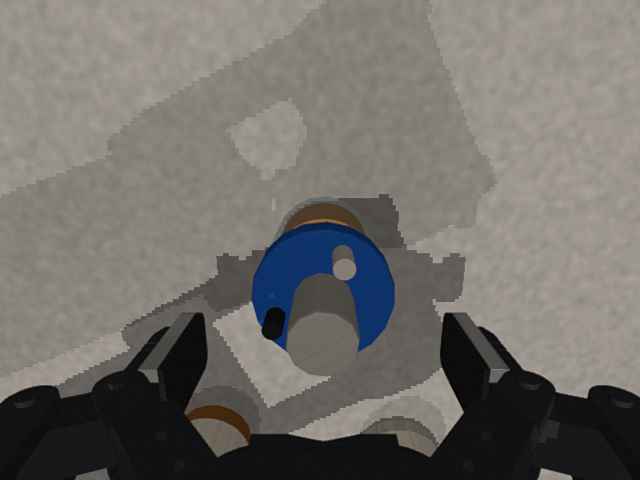

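```bash
python3 - <<'E'
from h import *
s=manip.state();print(s['tool_pos'])
p=lambda *a:print(a,np.round(onz(*a)*1000,1))
p('wrist',322.5,343,.115);p('wrist',323,292,.08);p('wrist',278,313,.08);p('wrist',270,330,.09);p('wrist',270,330,.095);p('wrist',342,250,.08);p('wrist',344,268,.095)
im=cv2.imread('pics/wrist2.png')
cv2.imwrite('pics/w2c.png',cv2.resize(im[200:400,230:420],None,fx=3,fy=3,interpolation=2))
E
```

```text
[0.55580482 0.3636645  0.08561881]
('wrist', 322.5, 343, 0.115) [554.3 369.4 115. ]
('wrist', 323, 292, 0.08) [554.4 372.   80. ]
('wrist', 278, 313, 0.08) [535.9 362.7  80. ]
('wrist', 270, 330, 0.09) [533.8 360.4  90. ]
('wrist', 270, 330, 0.095) [534.6 363.1  95. ]
('wrist', 342, 250, 0.08) [561.9 389.7  80. ]
('wrist', 344, 268, 0.095) [562.  387.7  95. ]
```

View pics/w2c.png

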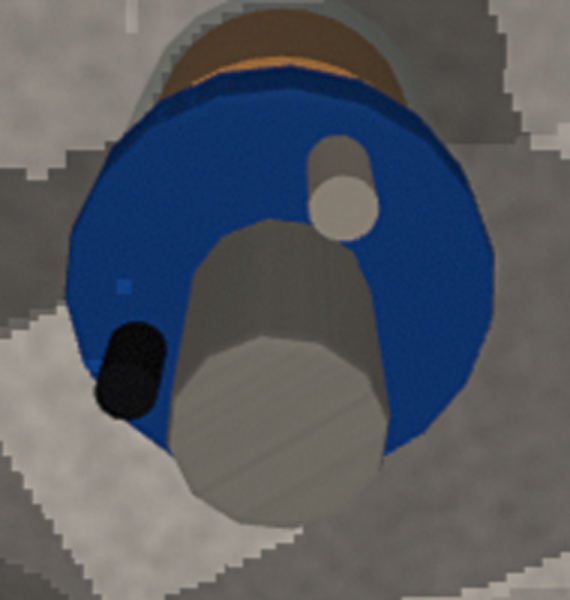

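Request:
{"op": "servo_tool", "data": {"twist": [[0, 0, -0.157], [0, 0, -0.157], [0, 0, -0.157], [0, 0, -0.157], [0, 0, -0.157], [0, 0, 0]], "xyz": [[-0.1, 0.6, 0], [0, 0, 0], [0, 0, 0], [0, 0, 0], [0, 0, 0], [0, 0, 0]], "fingers": [1, 1, 1, 1, 1, 1]}}

```text
time: 3.8
tool_pos: [0.5564, 0.3707, 0.0889]
tool_rot: [0.654, 0.271, 0.653, -0.269]
contact_force: [0.1, -0.3, 0.6]
gripper_width: 0.997
```

```bash
python3 - <<'E'
from h import *
s=manip.state();print(s['tool_pos'],s['tool_rot'],s['joint_pos'])
im=save('wrist','wrist3')
E
```

```text
[0.5563962  0.37066374 0.08885683] [ 0.65442706  0.27101376  0.65266891 -0.26888669] [4.76436220e-01 2.69337897e-01 1.61777491e+00 4.90283288e-05
 1.25057743e+00 1.25983773e+00]
```

View pics/wrist3.png

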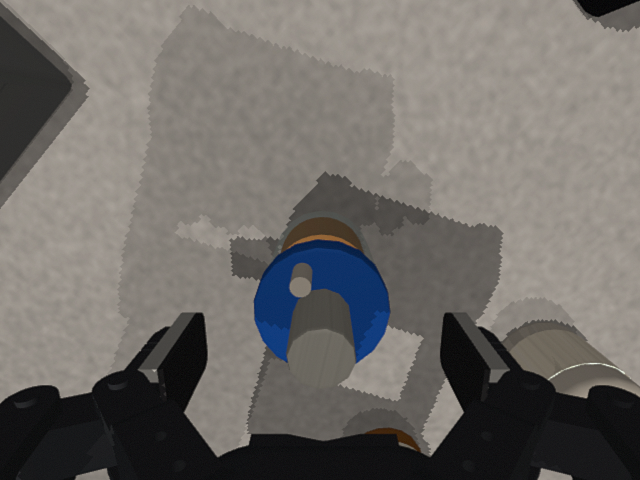

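```bash
python3 - <<'E'
from h import *
s=manip.state();print(s['tool_pos'])
a=onz('wrist',321,358,.115);b=onz('wrist',321.5,305,.08);print(a,b)
r=rot(s['tool_rot']).inv();print(r.apply(a-s['tool_pos']),r.apply(b-s['tool_pos']))
E
```

```text
[0.55614893 0.37054363 0.08844701]
[0.5532621  0.36993366 0.115     ] [0.55535601 0.37198876 0.08      ]
[-0.02656202 -0.00238597 -0.0015917 ] [ 0.00844691  0.0004395  -0.00158926]
```

Well centred. Lower 2 mm and close.

Request:
{"op": "servo_tool", "data": {"twist": [[0, 0, 0], [0, 0, 0], [0, 0, 0], [0, 0, 0], [0, 0, 0], [0, 0, 0], [0, 0, 0], [0, 0, 0]], "xyz": [[-0.1, 0, -0.2], [0, 0, 0], [0, 0, 0], [0, 0, 0], [0, 0, 0], [0, 0, 0], [0, 0, 0], [0, 0, 0]], "fingers": [1, 0, 0, 0, 0, 0, 0, 0]}}

```text
time: 4.85
tool_pos: [0.5542, 0.37, 0.0845]
tool_rot: [0.653, 0.271, 0.653, -0.27]
contact_force: [0.5, -0.4, 1.5]
gripper_width: 0.263
```

Request:
{"op": "servo_tool", "data": {"twist": [[0, 0, 0], [0, 0, 0], [0, 0, 0], [0, 0, 0], [0, 0, 0]], "xyz": [[0, 0, 2], [0, 0, 4], [0, 0, 5], [0, 0, 4], [0, 0, 0]], "fingers": [0, 0, 0, 0, 0]}}

```text
time: 5.48
tool_pos: [0.5559, 0.3712, 0.2405]
tool_rot: [0.655, 0.273, 0.651, -0.268]
contact_force: [0.3, 0.3, -3.1]
gripper_width: 0.263
```

Request:
{"op": "servo_tool", "data": {"twist": [[0, 0, 0.13], [0, 0, 0.13], [0, 0, 0.13], [0, 0, 0.13], [0, 0, 0.13], [0, 0, 0.13], [0, 0, 0.035], [0, 0, 0]], "xyz": [[-0.2, -3, 0], [-0.3, -4.5, 0], [-0.4, -5, 0], [-0.4, -5, 0], [-0.4, -5, 0], [-0.4, -5, 0], [-0.4, -4.5, 0], [-0.3, -4, 0]], "fingers": [0, 0, 0, 0, 0, 0, 0, 0]}}

```text
time: 6.48
tool_pos: [0.5243, 0.0087, 0.2318]
tool_rot: [0.706, -0.01, 0.708, 0.011]
contact_force: [-0.3, 0.8, -2.2]
gripper_width: 0.261
```

Request:
{"op": "servo_tool", "data": {"twist": [[0, 0, 0], [0, 0, 0], [0, 0, 0]], "xyz": [[0, -2, 0], [0, 0, 0], [0, 0, 0]], "fingers": [0, 0, 0]}}

```text
time: 6.85
tool_pos: [0.5253, -0.0093, 0.2329]
tool_rot: [0.706, -0.01, 0.708, 0.011]
contact_force: [-0.2, 0.2, -3.2]
gripper_width: 0.26
```

```bash
python3 - <<'E'
from h import *
s=manip.state();print(s['tool_pos'],s['tool_rot'],s['contact_force'],rot(s['tool_rot']).as_matrix().round(4))
for n in ['wrist','scene','side']: save(n,n+'4')
E
```

```text
[ 0.52528261 -0.00933744  0.23291534] [ 0.70622266 -0.01035306  0.70782803  0.01103889] [-0.24826894  0.23892748 -3.23600302] [[-2.300e-03 -3.020e-02  9.995e-01]
 [ 9.000e-04  9.995e-01  3.030e-02]
 [-1.000e+00  1.000e-03 -2.300e-03]]
```

View pics/wrist4.png

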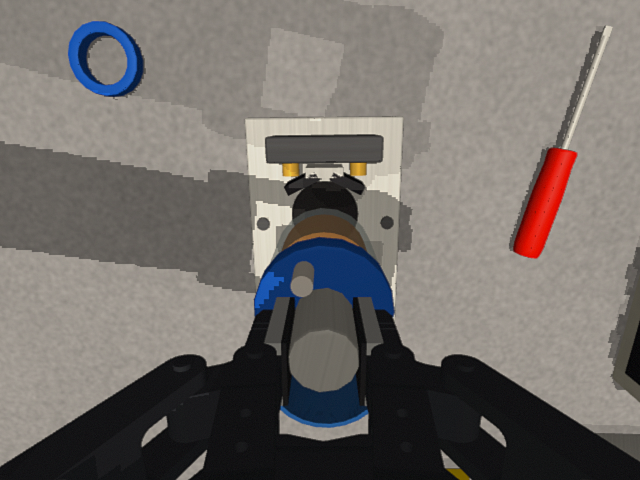

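View pics/side4.png

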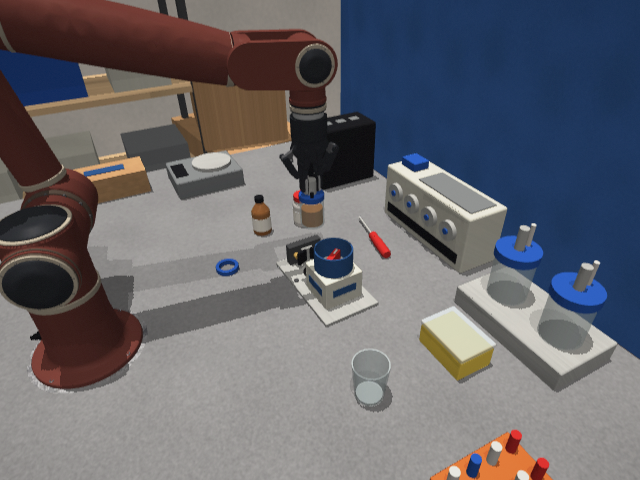

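View pics/scene4.png

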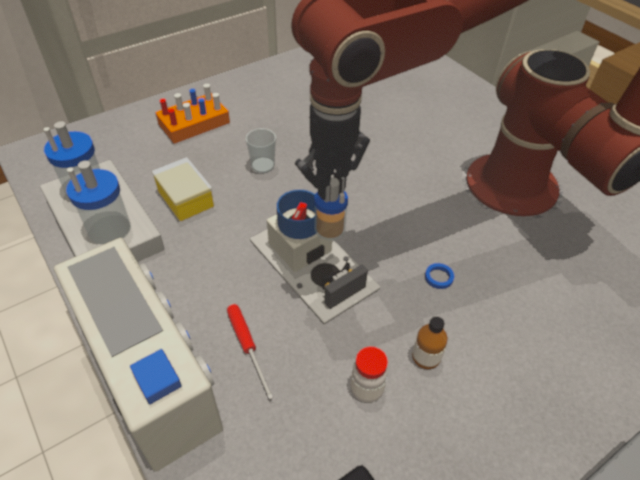

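```bash
python3 - <<'E'
from h import *
s=manip.state();t=s['tool_pos']
r=rot(s['tool_rot']).inv()
for u,v,z in [(323.5,358,t[2]+.0305),(323.5,300,t[2]-.0045)]:
    a=onz('wrist',u,v,z);print(a,r.apply(a-t))
for u,v in [(246,118),(403,117),(263,223),(387,222)]: print(np.round(onz('wrist',u,v,.01)*1e3,1))
# lid rim far/near prediction for candidate tool-y offsets
for oy in [-.003,0,.003]:
    out=[]
    for dy,z in [(.029,-.0045),(-.029,-.0045),(.012,.0305),(-.012,.0305),(-.028,-.0845),(.028,-.0845)]:
        out.append(proj('wrist',t+rot(s['tool_rot']).apply([-z,oy+dy,0])).round(0)[1])
    print(oy,out)
# knob/nest projections in scene & side for the station hypothesis
yaw=.0303
for c in [(.5274,-.0588)]:
    x=np.array([np.cos(yaw),np.sin(yaw)]);y=np.array([-x[1],x[0]])
    def P(a,b,z): return np.r_[np.array(c)+a*x+b*y,z]
    for n in ['scene','side','wrist']:
        print(n,'nest',proj(n,P(0,.0435,.01)).round(1),'guardtop',proj(n,P(0,-.045,.135)).round(1),[proj(n,P(a,b,.01)).round(0).tolist() for a,b in [(.07,.13),(-.07,.13),(.07,-.13),(-.07,-.13)]])
for n in ['scene','side']:
    im=cv2.imread(f'pics/{n}4.png'); 
    q=im[170:330,230:400] if n=='scene' else im[220:330,260:390]
    cv2.imwrite(f'pics/{n}4c.png',cv2.resize(q,None,fx=4 if n=='side' else 3.5,fy=4 if n=='side' else 3.5,interpolation=2))
E
```

```text
[ 0.52455187 -0.00816604  0.26432568] [-0.0304987   0.00096521 -0.00121982]
[ 0.5244069  -0.00377162  0.22932568] [ 0.00450297  0.00534863 -0.00120003]
[454.1  68.   10. ]
[591.7  73.   10. ]
[467.8 -26.2  10. ]
[584.9 -21.7  10. ]
-0.003 [np.float64(251.0), np.float64(380.0), np.float64(336.0), np.float64(400.0), np.float64(300.0), np.float64(211.0)]
0 [np.float64(244.0), np.float64(374.0), np.float64(327.0), np.float64(392.0), np.float64(295.0), np.float64(206.0)]
0.003 [np.float64(236.0), np.float64(368.0), np.float64(319.0), np.float64(385.0), np.float64(291.0), np.float64(201.0)]
scene nest [324.5 274.7] guardtop [298.5 204.3] [[322.0, 322.0], [380.0, 287.0], [249.0, 237.0], [303.0, 210.0]]
side nest [315.1 270.3] guardtop [332.5 247.9] [[323.0, 245.0], [275.0, 261.0], [378.0, 302.0], [325.0, 324.0]]
wrist nest [325.  213.5] guardtop [325.4 374.9] [[405.0, 117.0], [245.0, 117.0], [391.0, 374.0], [259.0, 374.0]]
```

View pics/scene4c.png

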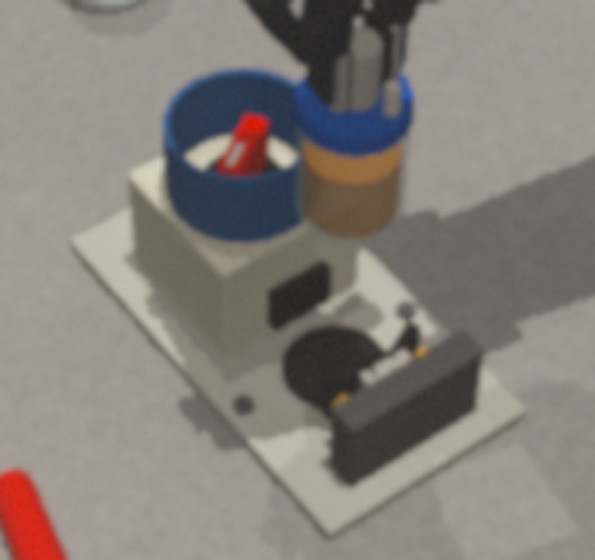

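View pics/side4c.png

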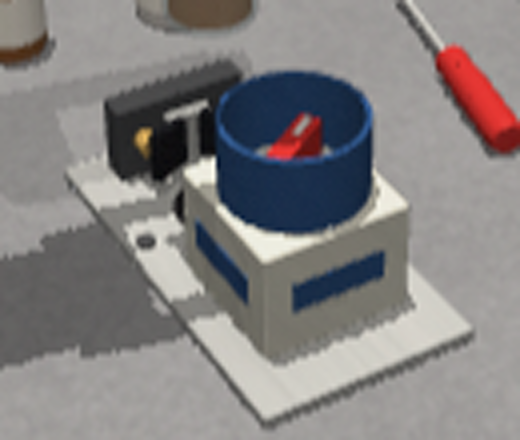

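```bash
python3 - <<'E'
from h import *
s=manip.state();t=s['tool_pos']
for n in ['scene','side','wrist']:
    im=cv2.imread(f'pics/{n}4.png')
    for z0,rad,col in [(-.0845,.028,(0,255,0)),(-.0045,.029,(255,255,0)),(-.0185,.029,(255,255,0)),(.0305,.012,(0,0,255))]:
        pts=[proj(n,t+[rad*np.cos(a),rad*np.sin(a),z0],s) for a in np.linspace(0,6.283,40)]
        if n=='wrist': x0,y0,w,h,f=220,180,210,240,2.5
        elif n=='scene': x0,y0,w,h,f=290,160,90,90,6
        else: x0,y0,w,h,f=270,160,90,90,6
        if col==(0,255,0): im=cv2.resize(im[y0:y0+h,x0:x0+w],None,fx=f,fy=f)
        cv2.polylines(im,[((np.array(pts)-[x0,y0]+.5)*f).astype(int)],True,col,1)
    cv2.imwrite(f'pics/{n}4o.png',im)
a=cv2.imread('pics/scene4o.png');b=cv2.imread('pics/side4o.png');
cv2.imwrite('pics/ss4.png',cv2.resize(np.hstack([a,b]),(800,400)))
E
```

```text
(no output)
```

View pics/ss4.png

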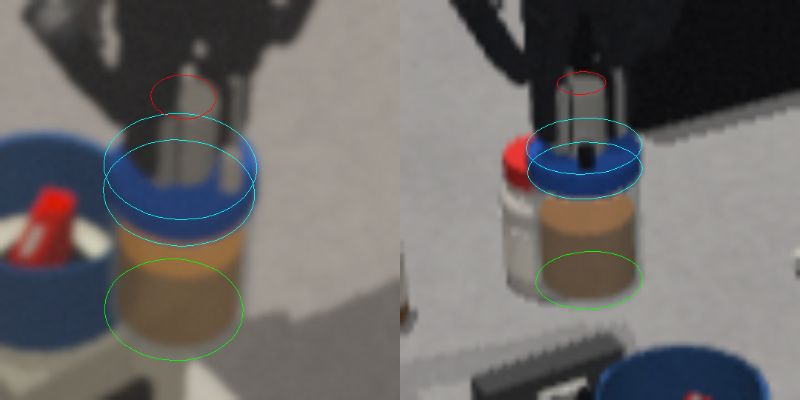

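View pics/wrist4o.png

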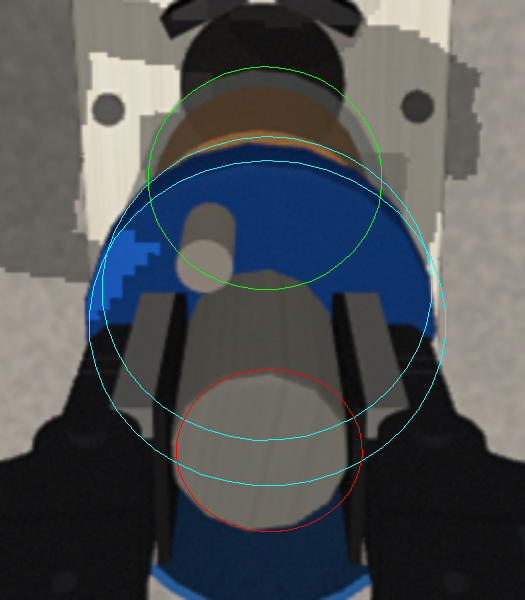

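Request:
{"op": "servo_tool", "data": {"twist": [[0, 0, 0], [0, 0, 0], [0, 0, 0], [0, 0, 0], [0, 0, 0]], "xyz": [[0.2, -0.5, 0], [0, 0, -3], [0, 0, -3], [0, 0, -1.2], [0, 0, 0]], "fingers": [0, 0, 0, 0, 0]}}

```text
time: 7.62
tool_pos: [0.5276, -0.0149, 0.1616]
tool_rot: [0.706, -0.011, 0.708, 0.011]
contact_force: [-0.2, -0.2, -2.4]
gripper_width: 0.26
```

```bash
python3 - <<'E'
from h import *
s=manip.state();print(s['tool_pos'],s['tool_rot'],s['contact_force'])
for n in ['wrist','scene','side']: save(n,n+'5')
a=cv2.imread('pics/scene5.png')[180:330,240:390];b=cv2.imread('pics/side5.png')[190:340,250:400]
cv2.imwrite('pics/ss5.png',cv2.resize(np.hstack([a,b]),(800,400)))
E
```

```text
[ 0.5275923  -0.01486693  0.16164186] [ 0.70643003 -0.01057634  0.70762172  0.01078186] [-0.15125357 -0.18899163 -2.37510641]
```

View pics/ss5.png

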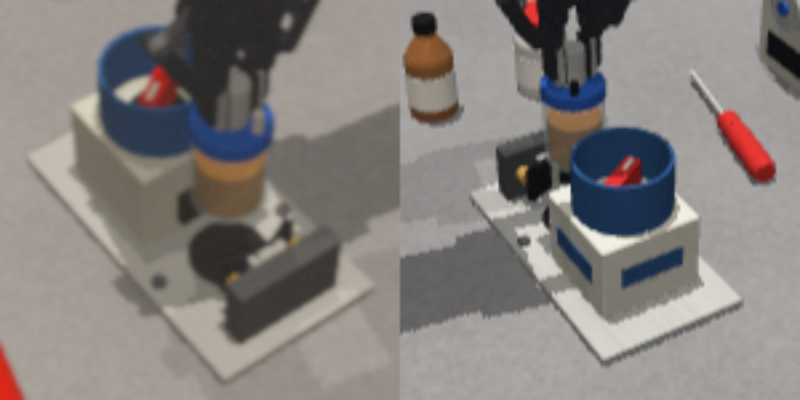

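View pics/wrist5.png

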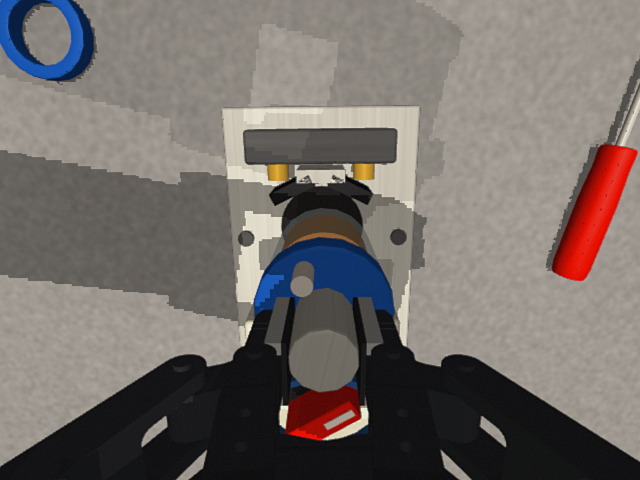

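Request:
{"op": "servo_tool", "data": {"twist": [[0, 0, 0], [0, 0, 0], [0, 0, 0], [0, 0, 0], [0, 0, 0], [0, 0, 0]], "xyz": [[-0.1, 0.05, -1], [0, 0, -2], [0, 0, -2], [0, 0, -0.9], [0, 0, 0], [0, 0, 0]], "fingers": [0, 0, 0, 0, 0, 0]}}

```text
time: 8.52
tool_pos: [0.5275, -0.0146, 0.1039]
tool_rot: [0.707, -0.011, 0.707, 0.011]
contact_force: [0.0, -0.2, -2.8]
gripper_width: 0.26
```

```bash
python3 - <<'E'
from h import *
s=manip.state();print(s['tool_pos'],s['tool_rot'],s['contact_force'],s['ft_torque'])
for n in ['wrist','scene']: save(n,n+'6')
a=cv2.imread('pics/scene6.png')[180:330,240:390]
cv2.imwrite('pics/ss6.png',cv2.resize(a,(600,600)))
E
```

```text
[ 0.52751531 -0.01459247  0.1038564 ] [ 0.70740315 -0.01065571  0.70665149  0.01053169] [ 0.03593834 -0.20278614 -2.76291341] [-0.01194804 -0.01366978 -0.0306365 ]
```

View pics/ss6.png

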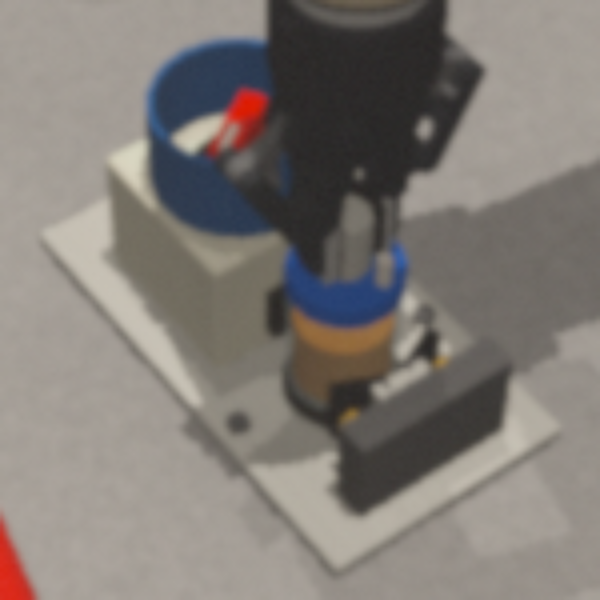

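View pics/wrist6.png

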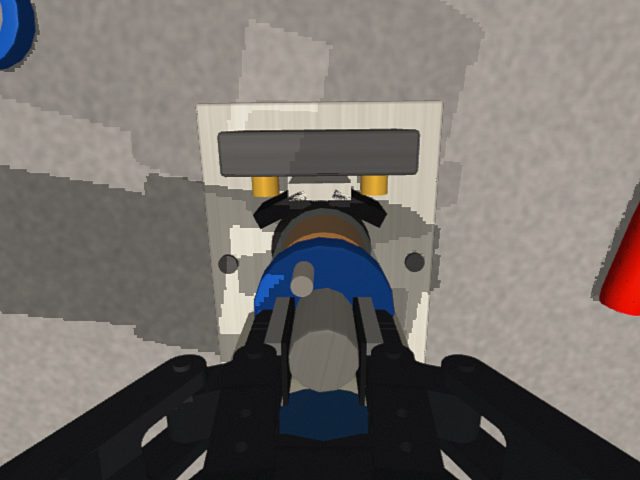

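Request:
{"op": "servo_tool", "data": {"twist": [[0, 0, 0], [0, 0, 0], [0, 0, 0]], "xyz": [[-0.05, 0, -0.5], [0, 0, -0.2], [0, 0, 0]], "fingers": [0, 0, 0]}}

```text
time: 9.0
tool_pos: [0.5262, -0.0144, 0.096]
tool_rot: [0.707, -0.011, 0.707, 0.011]
contact_force: [1.0, 0.0, -2.7]
gripper_width: 0.264
```

Request:
{"op": "servo_tool", "data": {"twist": [[0, 0, 0], [0, 0, 0]], "xyz": [[0, 0, -0.1], [0, 0, 0]], "fingers": [0, 0]}}

```text
time: 9.25
tool_pos: [0.5265, -0.0145, 0.0953]
tool_rot: [0.707, -0.011, 0.707, 0.011]
contact_force: [0.3, -0.2, -3.2]
gripper_width: 0.26
```

Request:
{"op": "servo_tool", "data": {"twist": [[0, 0, 0], [0, 0, 0]], "xyz": [[0, 0, -0.1], [0, 0, 0]], "fingers": [0, 0]}}

```text
time: 9.5
tool_pos: [0.5266, -0.0145, 0.0944]
tool_rot: [0.707, -0.011, 0.707, 0.011]
contact_force: [-0.3, 0.4, -2.1]
gripper_width: 0.263
```

Request:
{"op": "servo_tool", "data": {"twist": [[0, 0, 0], [0, 0, 0]], "xyz": [[0, 0, -0.1], [0, 0, 0]], "fingers": [0, 0]}}

```text
time: 9.75
tool_pos: [0.5269, -0.0145, 0.0944]
tool_rot: [0.707, -0.011, 0.707, 0.011]
contact_force: [-2.6, 1.4, 4.4]
gripper_width: 0.258
```

```bash
python3 - <<'E'
from h import *
s=manip.state();print(s['tool_pos'],s['contact_force'],s['ft_torque'])
E
```

```text
[ 0.52689623 -0.01453709  0.09436823] [-2.59452499  1.44540922  4.4348482 ] [ 0.04337165  0.61955924 -0.03532741]
```

Request:
{"op": "servo_tool", "data": {"twist": [[0, 0, 0], [0, 0, 0], [0, 0, 0], [0, 0, 0], [0, 0, 0], [0, 0, 0], [0, 0, 0], [0, 0, 0]], "xyz": [[0, 0, 0], [0, 0, 0], [0, 0, 0], [0, 0, 0], [0, 0, 1], [0, 0, 4], [0, 0, 5], [0, 0, 0]], "fingers": [0.8, 0.8, 0.8, 0.8, 0.8, 0.8, 0.8, 0.8]}}

```text
time: 10.75
tool_pos: [0.5298, -0.015, 0.1999]
tool_rot: [0.711, -0.011, 0.703, 0.01]
contact_force: [0.3, -0.5, -0.9]
gripper_width: 0.8
```

```bash
python3 - <<'E'
from h import *
s=manip.state();print(s['tool_pos'],s['tool_rot'],s['contact_force'],s['joint_pos'])
for n in ['wrist','scene']: save(n,n+'7')
a=cv2.imread('pics/scene7.png')[180:330,240:390]
cv2.imwrite('pics/ss7.png',cv2.resize(a,(600,600)))
E
```

```text
[ 0.52977039 -0.01501498  0.19988424] [ 0.71089304 -0.01133452  0.70313871  0.00992815] [ 0.33681727 -0.46210041 -0.90365275] [-1.68827155e-01 -1.62713085e-01  1.87271361e+00  5.01272606e-05
  1.42044701e+00 -1.98905952e-01]
```

View pics/ss7.png

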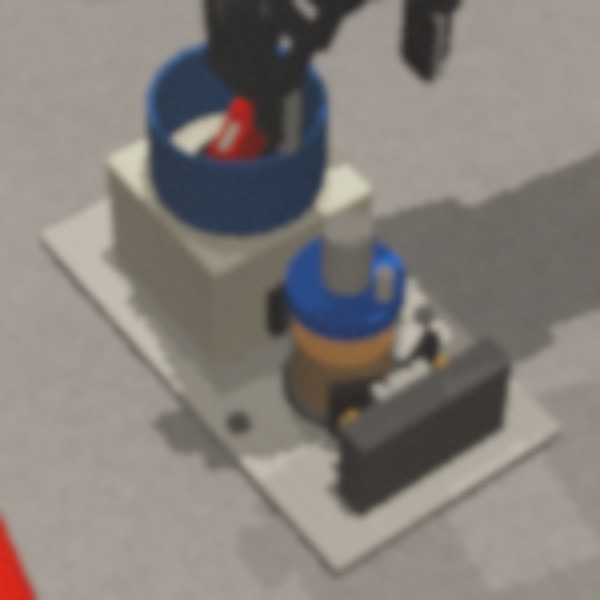

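View pics/wrist7.png

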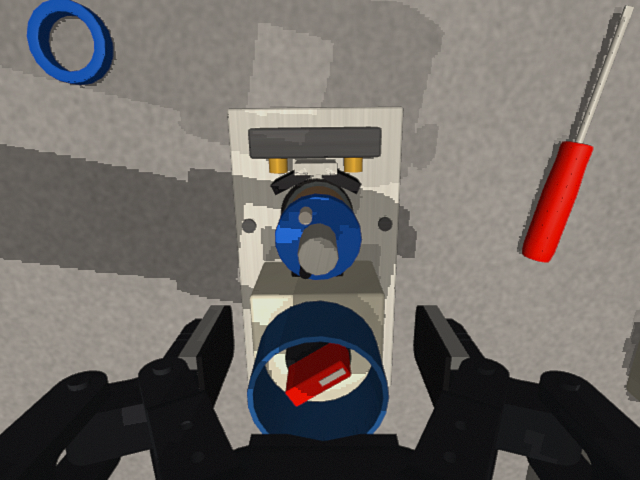

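```bash
python3 - <<'E'
from h import *
im=cv2.imread('pics/wrist7.png');cv2.imwrite('pics/w7c.png',cv2.resize(im[295:445,235:400],None,fx=4.5,fy=4,interpolation=2))
p=lambda *a:print(a,np.round(onz(*a)*1000,1))
p('wrist',318,246,.115)
p('wrist',320,238,.08)
for q in [(248,395),(388,395)]: p('wrist',*q,.135)
print(np.round(proj('wrist',[.5288,-.1038,.12]),1))
E
```

```text
('wrist', 318, 246, 0.115) [522.6  -9.3 115. ]
('wrist', 320, 238, 0.08) [523.7 -14.2  80. ]
('wrist', 248, 395, 0.135) [483.2 -97.3 135. ]
('wrist', 388, 395, 0.135) [566.8 -95.  135. ]
[324.  390.1]
```

View pics/w7c.png

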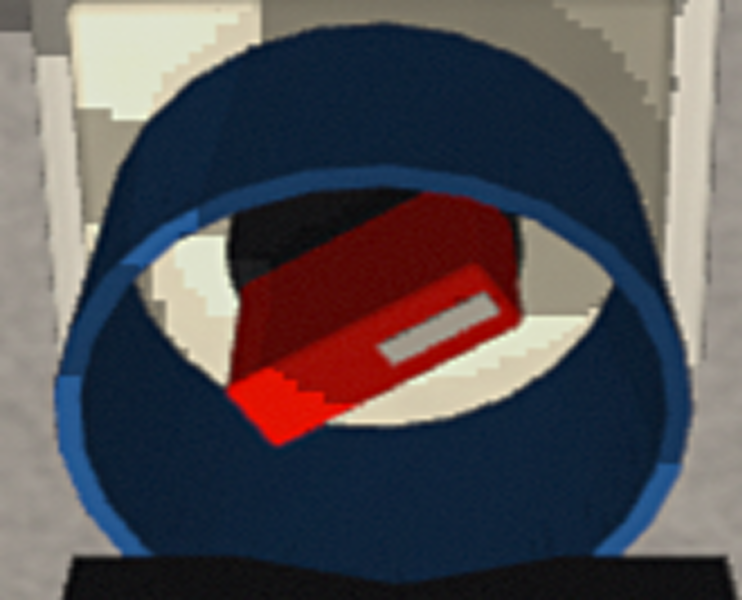

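```bash
python3 - <<'E'
from h import *
s=manip.state();print(s['tool_pos'],s['tool_rot'])
P=[onz('wrist',*q,.12)*1e3 for q in [(286.1,391.3),(296.8,406.3),(351,375.5),(341.2,360.5)]]
P=np.array(P)[:,:2];print(P.round(1),P.mean(0))
a=(P[2]+P[3])/2-(P[0]+P[1])/2;print(np.linalg.norm(a),np.degrees(np.arctan2(a[1],a[0])),np.linalg.norm(P[1]-P[0]))
E
```

```text
[ 0.52692985 -0.01456309  0.19448182] [ 0.70775642 -0.01073116  0.70629732  0.01047818]
[[ 504.6 -105.4]
 [ 511.6 -116.6]
 [ 545.5  -92.6]
 [ 538.9  -81.9]] [525.16595946 -99.11903965]
41.57713131555683 34.826062509932505 13.185727826543511
```

Request:
{"op": "servo_tool", "data": {"twist": [[0, 0, 0], [0, 0, -0.165], [0, 0, -0.165], [0, 0, -0.165], [0, 0, -0.165], [0, 0, -0.165], [0, 0, -0.165], [0, 0, 0]], "xyz": [[0.2, 0, 3], [0, -3, 0], [0, -3, 0], [0, -2.9, 0], [0, 0, 0], [0, 0, 0], [0, 0, 0], [0, 0, 0]], "fingers": [0.8, 0.8, 0.8, 0.8, 0.8, 0.8, 0.8, 0.8]}}

```text
time: 11.85
tool_pos: [0.5276, -0.1032, 0.2214]
tool_rot: [0.626, 0.326, 0.629, -0.326]
contact_force: [-0.3, -0.3, 0.1]
gripper_width: 0.797
```

Request:
{"op": "servo_tool", "data": {"twist": [[0, 0, 0], [0, 0, 0]], "xyz": [[0, 0, 0], [0, 0, 0]], "fingers": [0.8, 0.8]}}

```text
time: 12.1
tool_pos: [0.5283, -0.1034, 0.2229]
tool_rot: [0.627, 0.326, 0.628, -0.326]
contact_force: [0.2, 0.1, -0.1]
gripper_width: 0.802
```

```bash
python3 - <<'E'
from h import *
s=manip.state();print(s['tool_pos'],s['tool_rot'],s['joint_pos'],s['ft_torque'])
im=save('wrist','wrist8')
print(rot(s['tool_rot']).as_matrix().round(4))
E
```

```text
[ 0.52829066 -0.1034065   0.22286444] [ 0.62715596  0.32607036  0.62767449 -0.3261568 ] [-3.31564800e-01 -1.49739039e-01  1.82246779e+00 -1.30000729e-05
  1.46960723e+00  6.27117909e-01] [-0.0371845   0.03242825  0.0029804 ]
[[-7.000e-04  8.184e-01  5.746e-01]
 [ 2.000e-04  5.746e-01 -8.184e-01]
 [-1.000e+00 -4.000e-04 -6.000e-04]]
```

View pics/wrist8.png

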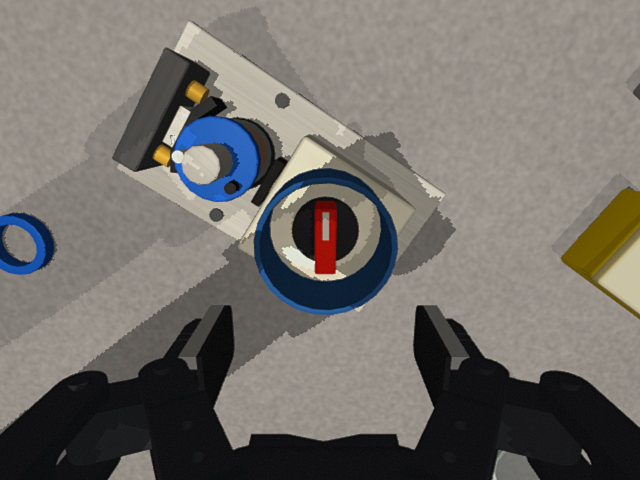

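```bash
python3 - <<'E'
from h import *
s=manip.state();print(s['tool_pos'])
im=cv2.imread('pics/wrist8.png');hsv=cv2.cvtColor(im,cv2.COLOR_BGR2HSV)
m=((hsv[...,0]<8)|(hsv[...,0]>172))&(hsv[...,1]>150)&(hsv[...,2]>60)
ys,xs=np.nonzero(m[180:300,280:380]);print(xs.min()+280,xs.max()+280,ys.min()+180,ys.max()+180)
c=im[150:330,230:420];cv2.imwrite('pics/w8c.png',cv2.resize(c,None,fx=4,fy=3.3,interpolation=2))
r=rot(s['tool_rot']).inv()
for u,v in [(254.5,240),(397.5,240),(326,175),(326,313)]:
    a=onz('wrist',u,v,.135,s);print(a.round(4),r.apply(a-s['tool_pos']).round(4))
E
```

```text
[ 0.52839409 -0.1034263   0.22306928]
314 336 201 273
[ 0.5088 -0.0656  0.135 ] [ 0.0881  0.0057 -0.0422]
[ 0.5582 -0.1362  0.135 ] [0.0881 0.0056 0.044 ]
[ 0.5653 -0.0786  0.135 ] [0.0881 0.0445 0.0009]
[ 0.4939 -0.1288  0.135 ] [ 0.0881 -0.0428  0.001 ]
```

View pics/w8c.png

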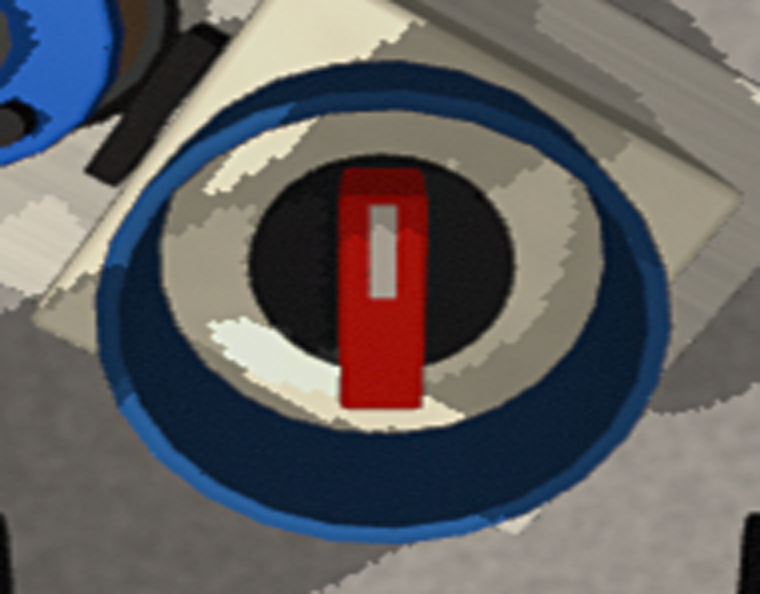

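Request:
{"op": "servo_tool", "data": {"twist": [[0, 0, 0], [0, 0, 0], [0, 0, 0], [0, 0, 0], [0, 0, 0]], "xyz": [[0.1, -0.1, 0], [0, 0, -3], [0, 0, -3], [0, 0, -1.8], [0, 0, 0]], "fingers": [0.35, 0.35, 0.35, 0.35, 0.35]}}

```text
time: 12.78
tool_pos: [0.5285, -0.1042, 0.1437]
tool_rot: [0.626, 0.326, 0.628, -0.327]
contact_force: [-0.4, 0.2, 0.3]
gripper_width: 0.353
```

```bash
python3 - <<'E'
from h import *
s=manip.state();print(s['tool_pos'],s['tool_rot'],s['gripper_width'])
im=save('wrist','wrist9'); save('side','side9')
E
```

```text
[ 0.52853598 -0.10419739  0.1437307 ] [ 0.62611172  0.32630687  0.62833613 -0.32665218] 0.352558310938841
```

View pics/wrist9.png

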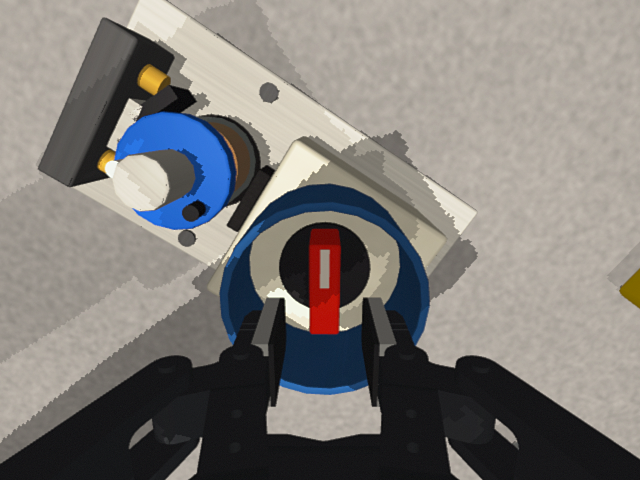

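View pics/side9.png

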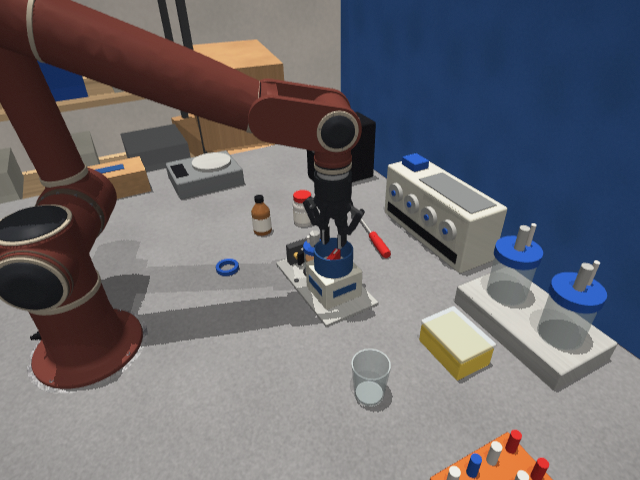

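Request:
{"op": "servo_tool", "data": {"twist": [[0, 0, 0], [0, 0, 0], [0, 0, 0], [0, 0, 0], [0, 0, 0]], "xyz": [[0, 0, -1.5], [0, 0, -1.5], [0, 0, -1], [0, 0, -0.6], [0, 0, 0]], "fingers": [0.35, 0.35, 0.35, 0.35, 0.35]}}

```text
time: 13.5
tool_pos: [0.5291, -0.1044, 0.0986]
tool_rot: [0.627, 0.326, 0.628, -0.327]
contact_force: [0.6, -0.3, 0.3]
gripper_width: 0.348
```

```bash
python3 - <<'E'
from h import *
s=manip.state();print(s['tool_pos'],s['contact_force'],s['ft_torque'])
im=save('wrist','wrist10')
E
```

```text
[ 0.52909927 -0.10436913  0.09857587] [ 0.5731831  -0.34726788  0.29923686] [0.02932688 0.03238912 0.03199693]
```

View pics/wrist10.png

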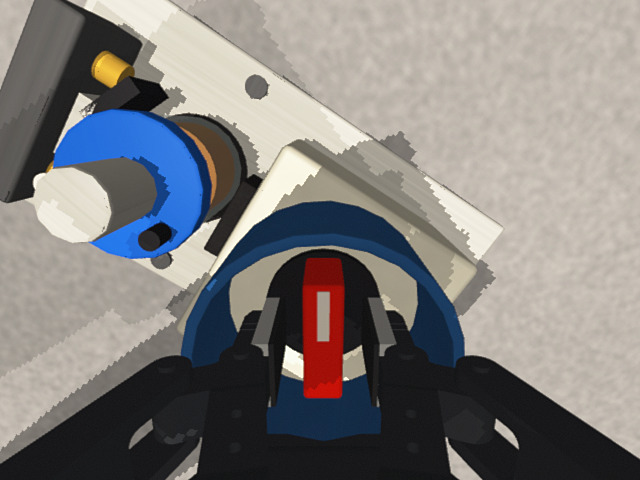

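Request:
{"op": "servo_tool", "data": {"twist": [[0, 0, 0], [0, 0, 0], [0, 0, 0]], "xyz": [[0, 0, -0.5], [0, 0, 0], [0, 0, 0]], "fingers": [0.35, 0.35, 0.35]}}

```text
time: 13.92
tool_pos: [0.5296, -0.1045, 0.0944]
tool_rot: [0.627, 0.327, 0.627, -0.326]
contact_force: [0.2, 0.6, 0.3]
gripper_width: 0.349
```

Request:
{"op": "servo_tool", "data": {"twist": [[0, 0, 0], [0, 0, 0], [0, 0, 0], [0, 0, 0], [0, 0, 0]], "xyz": [[0, 0, 0], [0, 0, 0], [0, 0, 0], [0, 0, 0], [0, 0, 0]], "fingers": [0, 0, 0, 0, 0]}}

```text
time: 14.55
tool_pos: [0.5293, -0.1041, 0.0947]
tool_rot: [0.627, 0.327, 0.627, -0.326]
contact_force: [-4.0, 4.5, 5.3]
gripper_width: 0.148
```

```bash
cat >> h.py <<'E'
Y0=None
def rep():
    s=manip.state();Rm=rot(s['tool_rot']).as_matrix()
    print('t',round(s['time'],2),'yaw',round(np.arctan2(Rm[1,2],Rm[0,2]),4),'pos',s['tool_pos'].round(4),'F',s['contact_force'].round(2),'T',s['ft_torque'].round(3),'w',round(s['gripper_width'],3),'j6',s['joint_pos'][5].round(3))
E
python3 -c "
from h import *
rep()"
```

```text
t 14.55 yaw -0.9602 pos [ 0.5293 -0.1041  0.0947] F [-4.04  4.5   5.28] T [ 0.513  0.593 -0.227] w 0.148 j6 0.627
```

Request:
{"op": "servo_tool", "data": {"twist": [[0, 0, 0], [0, 0, -0.1], [0, 0, -0.1], [0, 0, 0], [0, 0, 0]], "xyz": [[-0.03, 0.04, 0], [0, 0, 0], [0, 0, 0], [0, 0, 0], [0, 0, 0]], "fingers": [0, 0, 0, 0, 0]}}

```text
time: 15.18
tool_pos: [0.5293, -0.104, 0.0947]
tool_rot: [0.591, 0.388, 0.591, -0.387]
contact_force: [-3.6, 3.0, 4.5]
gripper_width: 0.153
```

```bash
python3 -c "
from h import *
rep()"
```

```text
t 15.18 yaw -1.1601 pos [ 0.5293 -0.104   0.0947] F [-3.63  3.    4.46] T [ 0.363  0.522 -0.22 ] w 0.153 j6 0.828
```

Request:
{"op": "servo_tool", "data": {"twist": [[0, 0, -0.05], [0, 0, 0], [0, 0, 0]], "xyz": [[0, 0, 0], [0, 0, 0], [0, 0, 0]], "fingers": [0, 0, 0]}}

```text
time: 15.55
tool_pos: [0.5292, -0.104, 0.0947]
tool_rot: [0.582, 0.402, 0.582, -0.402]
contact_force: [-4.8, 2.6, 5.3]
gripper_width: 0.147
```

```bash
python3 -c "
from h import *
rep()"
```

```text
t 15.55 yaw -1.2097 pos [ 0.5292 -0.104   0.0947] F [-4.78  2.63  5.33] T [ 0.421  0.493 -0.009] w 0.147 j6 0.878
```

Request:
{"op": "servo_tool", "data": {"twist": [[0, 0, -0.05], [0, 0, 0], [0, 0, 0]], "xyz": [[0, 0, 0], [0, 0, 0], [0, 0, 0]], "fingers": [0, 0, 0]}}

```text
time: 15.92
tool_pos: [0.5293, -0.104, 0.0947]
tool_rot: [0.571, 0.417, 0.571, -0.416]
contact_force: [-3.1, 2.5, 4.8]
gripper_width: 0.148
```

```bash
python3 -c "
from h import *
rep()"
```

```text
t 15.93 yaw -1.2597 pos [ 0.5293 -0.104   0.0947] F [-3.14  2.54  4.75] T [ 0.422  0.545 -0.038] w 0.148 j6 0.928
```

```bash
cat >> h.py <<'E'
def rep2(n=4):
    rep(); T=[];F=[]
    for i in range(n):
        vision.grab_frame('wrist'); s=manip.state();T.append(s['ft_torque']);F.append(s['contact_force'])
    print('Tz',np.array(T)[:,2].round(3),'mean',np.mean(T,0).round(3),'F',np.mean(F,0).round(2),'t',s['time'])
E
python3 -c "
from h import *
rep2(6);save('wrist','wrist11')"
```

```text
t 15.93 yaw -1.2597 pos [ 0.5293 -0.104   0.0947] F [-3.14  2.54  4.75] T [ 0.422  0.545 -0.038] w 0.148 j6 0.928
Tz [-0.065 -0.115 -0.038 -0.05  -0.066 -0.024] mean [ 0.395  0.515 -0.06 ] F [-3.09  3.17  5.82] t 16.225
```

View pics/wrist11.png

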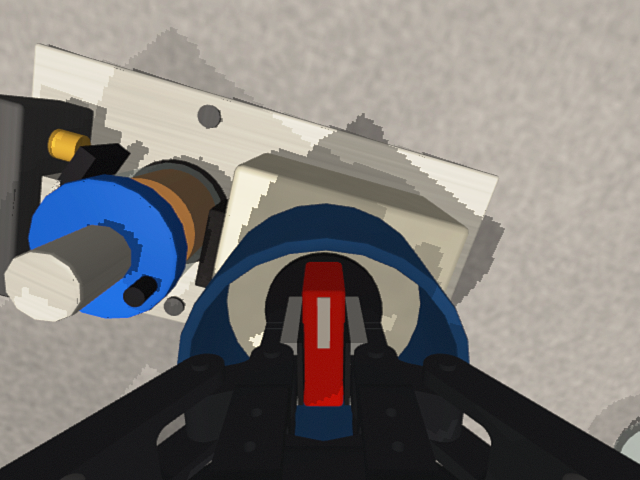

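Request:
{"op": "servo_tool", "data": {"twist": [[0, 0, -0.05], [0, 0, 0]], "xyz": [[0, 0, 0], [0, 0, 0]], "fingers": [0, 0]}}

```text
time: 16.52
tool_pos: [0.5292, -0.104, 0.0947]
tool_rot: [0.561, 0.431, 0.561, -0.431]
contact_force: [-2.8, 3.0, 5.3]
gripper_width: 0.147
```

```bash
python3 -c "
from h import *
rep2()"
```

```text
t 16.52 yaw -1.3097 pos [ 0.5292 -0.104   0.0947] F [-2.82  3.01  5.31] T [ 0.463  0.551 -0.054] w 0.147 j6 0.978
Tz [-0.055 -0.044 -0.035 -0.036] mean [ 0.443  0.527 -0.042] F [-3.4   2.93  5.49] t 16.725
```

Request:
{"op": "servo_tool", "data": {"twist": [[0, 0, -0.05], [0, 0, 0]], "xyz": [[0, 0, 0], [0, 0, 0]], "fingers": [0, 0]}}

```text
time: 16.98
tool_pos: [0.5292, -0.1039, 0.0947]
tool_rot: [0.55, 0.445, 0.55, -0.445]
contact_force: [-2.0, 3.6, 5.8]
gripper_width: 0.151
```

```bash
python3 -c "
from h import *
rep2()"
```

```text
t 16.98 yaw -1.3597 pos [ 0.5292 -0.1039  0.0947] F [-2.04  3.58  5.79] T [ 0.453  0.603 -0.062] w 0.151 j6 1.028
Tz [-0.046 -0.037 -0.065 -0.066] mean [ 0.437  0.54  -0.054] F [-3.18  2.56  5.51] t 17.175
```

Request:
{"op": "servo_tool", "data": {"twist": [[0, 0, -0.05], [0, 0, 0]], "xyz": [[0, 0, 0], [0, 0, 0]], "fingers": [0, 0]}}

```text
time: 17.42
tool_pos: [0.5292, -0.1039, 0.0947]
tool_rot: [0.539, 0.458, 0.539, -0.458]
contact_force: [-2.9, 3.0, 5.9]
gripper_width: 0.151
```

```bash
python3 -c "
from h import *
rep2()"
```

```text
t 17.43 yaw -1.4097 pos [ 0.5292 -0.1039  0.0947] F [-2.87  2.99  5.88] T [ 0.511  0.515 -0.091] w 0.151 j6 1.078
Tz [-0.04  -0.057 -0.017 -0.036] mean [ 0.436  0.539 -0.037] F [-3.57  2.68  5.32] t 17.625
```

Request:
{"op": "servo_tool", "data": {"twist": [[0, 0, -0.05], [0, 0, 0]], "xyz": [[0, 0, 0], [0, 0, 0]], "fingers": [0, 0]}}

```text
time: 17.88
tool_pos: [0.5292, -0.1039, 0.0947]
tool_rot: [0.527, 0.472, 0.527, -0.471]
contact_force: [-3.3, 2.6, 5.6]
gripper_width: 0.152
```

```bash
python3 -c "
from h import *
rep2()"
```

```text
t 17.88 yaw -1.4597 pos [ 0.5292 -0.1039  0.0947] F [-3.27  2.61  5.64] T [ 0.434  0.522 -0.045] w 0.152 j6 1.128
Tz [-0.017 -0.083 -0.014 -0.039] mean [ 0.458  0.562 -0.038] F [-3.09  3.04  5.35] t 18.075
```

Request:
{"op": "servo_tool", "data": {"twist": [[0, 0, -0.05], [0, 0, 0]], "xyz": [[0, 0, 0], [0, 0, 0]], "fingers": [0, 0]}}

```text
time: 18.32
tool_pos: [0.5292, -0.1039, 0.0947]
tool_rot: [0.515, 0.485, 0.515, -0.484]
contact_force: [-4.4, 2.9, 6.0]
gripper_width: 0.149
```

```bash
python3 -c "
from h import *
rep2()"
```

```text
t 18.32 yaw -1.5097 pos [ 0.5292 -0.1039  0.0947] F [-4.43  2.93  6.04] T [ 0.455  0.562 -0.038] w 0.149 j6 1.178
Tz [-0.069 -0.083 -0.028  0.001] mean [ 0.485  0.55  -0.045] F [-3.17  3.1   5.02] t 18.525
```

Request:
{"op": "servo_tool", "data": {"twist": [[0, 0, -0.05], [0, 0, 0]], "xyz": [[0, 0, 0], [0, 0, 0]], "fingers": [0, 0]}}

```text
time: 18.77
tool_pos: [0.5292, -0.1038, 0.0947]
tool_rot: [0.503, 0.497, 0.503, -0.497]
contact_force: [-1.9, 3.0, 5.4]
gripper_width: 0.145
```

```bash
python3 -c "
from h import *
rep2();save('wrist','wrist12');save('scene','scene12')
a=cv2.imread('pics/scene12.png')[180:330,240:390]
cv2.imwrite('pics/ss12.png',cv2.resize(a,(600,600)))"
```

```text
t 18.77 yaw -1.5596 pos [ 0.5292 -0.1038  0.0947] F [-1.92  2.95  5.42] T [ 0.465  0.535 -0.072] w 0.145 j6 1.228
Tz [-0.009 -0.043 -0.054 -0.014] mean [ 0.452  0.546 -0.03 ] F [-3.58  3.07  5.5 ] t 18.975
```

View pics/wrist12.png

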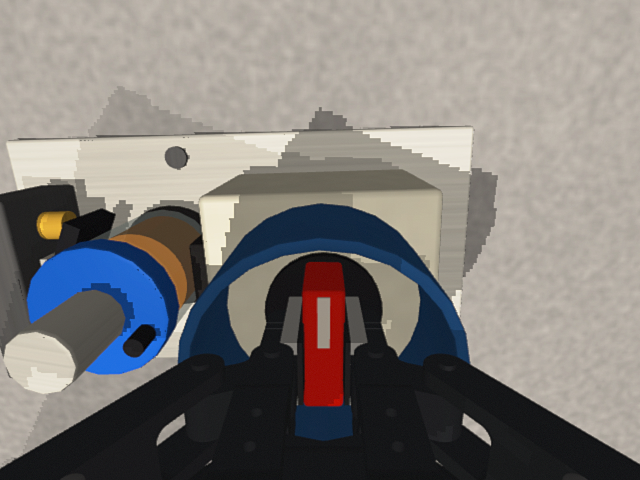

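View pics/ss12.png

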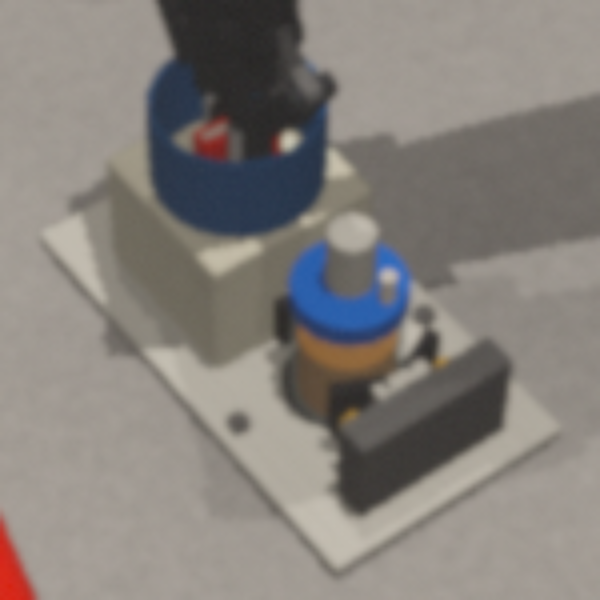

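Request:
{"op": "servo_tool", "data": {"twist": [[0, 0, -0.05], [0, 0, 0]], "xyz": [[0, 0, 0], [0, 0, 0]], "fingers": [0, 0]}}

```text
time: 19.32
tool_pos: [0.5292, -0.1038, 0.0947]
tool_rot: [0.49, 0.51, 0.49, -0.51]
contact_force: [-3.1, 3.5, 5.3]
gripper_width: 0.148
```

```bash
python3 -c "
from h import *
rep2()"
```

```text
t 19.32 yaw -1.6097 pos [ 0.5292 -0.1038  0.0947] F [-3.09  3.45  5.32] T [ 0.453  0.593 -0.031] w 0.148 j6 1.278
Tz [-0.05  -0.116 -0.004 -0.022] mean [ 0.474  0.543 -0.048] F [-2.86  3.08  5.79] t 19.525
```

Request:
{"op": "servo_tool", "data": {"twist": [[0, 0, -0.05], [0, 0, 0]], "xyz": [[0, 0, 0], [0, 0, 0]], "fingers": [0, 0]}}

```text
time: 19.77
tool_pos: [0.5292, -0.1038, 0.0947]
tool_rot: [0.477, 0.522, 0.477, -0.522]
contact_force: [-3.0, 4.0, 4.4]
gripper_width: 0.155
```

```bash
python3 -c "
from h import *
rep2()"
```

```text
t 19.77 yaw -1.6597 pos [ 0.5292 -0.1038  0.0947] F [-3.03  4.05  4.37] T [ 0.474  0.532 -0.042] w 0.155 j6 1.328
Tz [-0.062 -0.116 -0.078 -0.08 ] mean [ 0.491  0.553 -0.084] F [-3.09  3.42  5.4 ] t 19.975
```

Request:
{"op": "servo_tool", "data": {"twist": [[0, 0, -0.04], [0, 0, 0]], "xyz": [[0, 0, 0], [0, 0, 0]], "fingers": [0, 0]}}

```text
time: 20.23
tool_pos: [0.5292, -0.1038, 0.0947]
tool_rot: [0.467, 0.531, 0.467, -0.531]
contact_force: [-3.5, 3.3, 5.9]
gripper_width: 0.155
```

```bash
python3 -c "
from h import *
rep2()"
```

```text
t 20.23 yaw -1.6995 pos [ 0.5292 -0.1038  0.0947] F [-3.55  3.35  5.87] T [ 0.5    0.546 -0.013] w 0.155 j6 1.367
Tz [-0.041  0.039  0.     0.018] mean [0.486 0.565 0.004] F [-3.45  3.6   5.96] t 20.425
```

Request:
{"op": "servo_tool", "data": {"twist": [[0, 0, -0.04], [0, 0, 0]], "xyz": [[0, 0, 0], [0, 0, 0]], "fingers": [0, 0]}}

```text
time: 20.68
tool_pos: [0.5292, -0.1038, 0.0947]
tool_rot: [0.456, 0.54, 0.456, -0.54]
contact_force: [-3.9, 3.6, 5.4]
gripper_width: 0.152
```

```bash
python3 -c "
from h import *
rep2();save('wrist','wrist13');save('scene','scene13')
a=cv2.imread('pics/scene13.png')[180:330,240:390]
cv2.imwrite('pics/ss13.png',cv2.resize(a,(600,600)))"
```

```text
t 20.68 yaw -1.7395 pos [ 0.5292 -0.1038  0.0947] F [-3.91  3.63  5.4 ] T [ 0.451  0.577 -0.022] w 0.152 j6 1.407
Tz [-0.026 -0.002 -0.023 -0.019] mean [ 0.499  0.585 -0.018] F [-2.92  3.57  5.54] t 20.875
```

View pics/ss13.png

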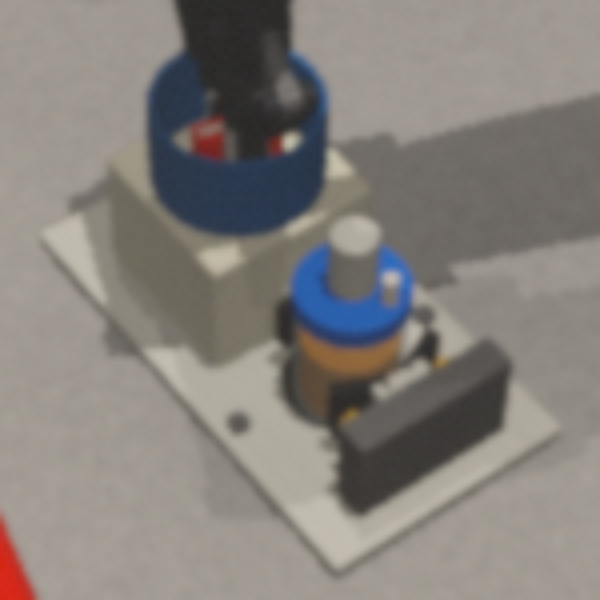

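View pics/wrist13.png

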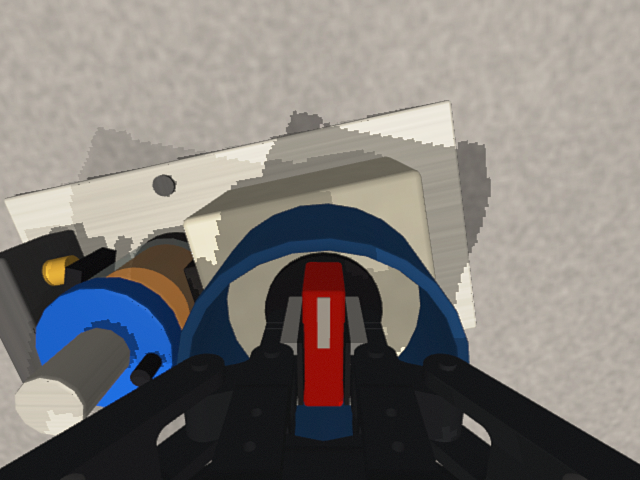

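Request:
{"op": "servo_tool", "data": {"twist": [[0, 0, -0.04], [0, 0, 0]], "xyz": [[0, 0, 0], [0, 0, 0]], "fingers": [0, 0]}}

```text
time: 21.22
tool_pos: [0.5292, -0.1038, 0.0947]
tool_rot: [0.445, 0.549, 0.445, -0.549]
contact_force: [-4.0, 3.9, 4.6]
gripper_width: 0.15
```

```bash
python3 -c "
from h import *
rep2(6)"
```

```text
t 21.23 yaw -1.7795 pos [ 0.5292 -0.1038  0.0947] F [-3.98  3.86  4.63] T [ 0.492  0.528 -0.048] w 0.15 j6 1.447
Tz [-0.054 -0.039 -0.03  -0.029  0.052 -0.03 ] mean [ 0.503  0.552 -0.022] F [-3.29  3.45  5.56] t 21.525
```

Request:
{"op": "servo_tool", "data": {"twist": [[0, 0, -0.04], [0, 0, 0]], "xyz": [[0, 0, 0], [0, 0, 0]], "fingers": [0, 0]}}

```text
time: 21.78
tool_pos: [0.5292, -0.1037, 0.0947]
tool_rot: [0.434, 0.558, 0.434, -0.558]
contact_force: [-2.9, 3.3, 5.8]
gripper_width: 0.151
```

```bash
python3 -c "
from h import *
rep2(6)"
```

```text
t 21.77 yaw -1.8195 pos [ 0.5292 -0.1037  0.0947] F [-2.93  3.31  5.84] T [ 0.596  0.498 -0.055] w 0.151 j6 1.487
Tz [-0.047 -0.056  0.041 -0.057 -0.012 -0.031] mean [ 0.542  0.549 -0.027] F [-2.97  3.88  5.62] t 22.075
```

Request:
{"op": "servo_tool", "data": {"twist": [[0, 0, -0.04], [0, 0, 0]], "xyz": [[0, 0, 0], [0, 0, 0]], "fingers": [0, 0]}}

```text
time: 22.32
tool_pos: [0.5292, -0.1037, 0.0947]
tool_rot: [0.423, 0.567, 0.423, -0.567]
contact_force: [-3.3, 4.8, 5.5]
gripper_width: 0.151
```

```bash
python3 -c "
from h import *
rep2(8)"
```

```text
t 22.32 yaw -1.8595 pos [ 0.5292 -0.1037  0.0947] F [-3.32  4.85  5.52] T [ 0.526  0.548 -0.03 ] w 0.151 j6 1.527
Tz [ 0.015  0.029  0.014  0.042 -0.022  0.037 -0.047 -0.007] mean [0.536 0.532 0.008] F [-3.41  3.66  5.75] t 22.725
```

Request:
{"op": "servo_tool", "data": {"twist": [[0, 0, -0.04], [0, 0, 0]], "xyz": [[0, 0, 0], [0, 0, 0]], "fingers": [0, 0]}}

```text
time: 22.98
tool_pos: [0.5292, -0.1037, 0.0947]
tool_rot: [0.411, 0.575, 0.412, -0.575]
contact_force: [-2.7, 3.5, 5.1]
gripper_width: 0.153
```

```bash
python3 -c "
from h import *
rep2(8)"
```

```text
t 22.98 yaw -1.8995 pos [ 0.5292 -0.1037  0.0947] F [-2.66  3.46  5.09] T [ 0.542  0.626 -0.017] w 0.153 j6 1.568
Tz [-0.01  -0.011 -0.009 -0.02  -0.023 -0.028 -0.043 -0.03 ] mean [ 0.545  0.559 -0.022] F [-3.25  3.81  5.28] t 23.375
```

Request:
{"op": "servo_tool", "data": {"twist": [[0, 0, -0.04], [0, 0, 0]], "xyz": [[0, 0, 0], [0, 0, 0]], "fingers": [0, 0]}}

```text
time: 23.62
tool_pos: [0.5292, -0.1037, 0.0947]
tool_rot: [0.4, 0.583, 0.4, -0.583]
contact_force: [-3.2, 4.6, 4.2]
gripper_width: 0.152
```

```bash
python3 -c "
from h import *
rep2(8)"
```

```text
t 23.62 yaw -1.9395 pos [ 0.5292 -0.1037  0.0947] F [-3.23  4.56  4.17] T [ 0.572  0.571 -0.022] w 0.152 j6 1.607
Tz [-0.004 -0.014  0.009  0.052  0.01  -0.009  0.017  0.065] mean [0.555 0.558 0.016] F [-3.18  3.81  5.31] t 24.025
```

Request:
{"op": "servo_tool", "data": {"twist": [[0, 0, -0.04], [0, 0, 0]], "xyz": [[0, 0, 0], [0, 0, 0]], "fingers": [0, 0]}}

```text
time: 24.28
tool_pos: [0.5292, -0.1037, 0.0947]
tool_rot: [0.388, 0.591, 0.388, -0.591]
contact_force: [-3.8, 3.6, 5.4]
gripper_width: 0.154
```

```bash
python3 -c "
from h import *
rep2(8);save('wrist','wrist14');save('scene','scene14')
a=cv2.imread('pics/scene14.png')[180:330,240:390]
cv2.imwrite('pics/ss14.png',cv2.resize(a,(600,600)))"
```

```text
t 24.27 yaw -1.9794 pos [ 0.5292 -0.1037  0.0947] F [-3.8   3.59  5.39] T [0.558 0.564 0.035] w 0.154 j6 1.647
Tz [ 0.041  0.033  0.044 -0.021  0.022  0.057  0.01   0.044] mean [0.568 0.549 0.029] F [-3.34  3.91  5.72] t 24.675
```

View pics/wrist14.png

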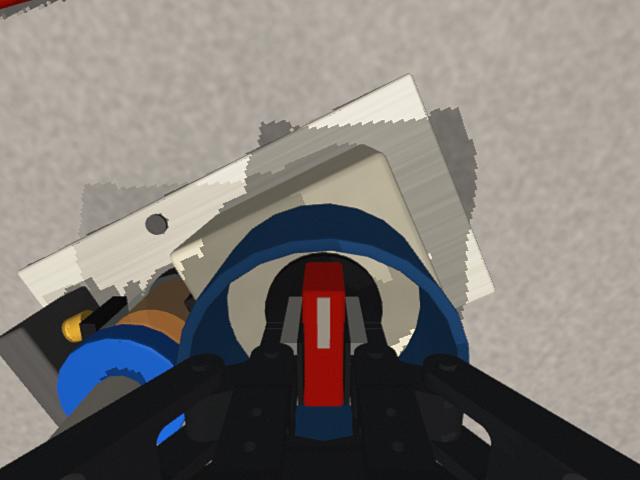

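View pics/ss14.png

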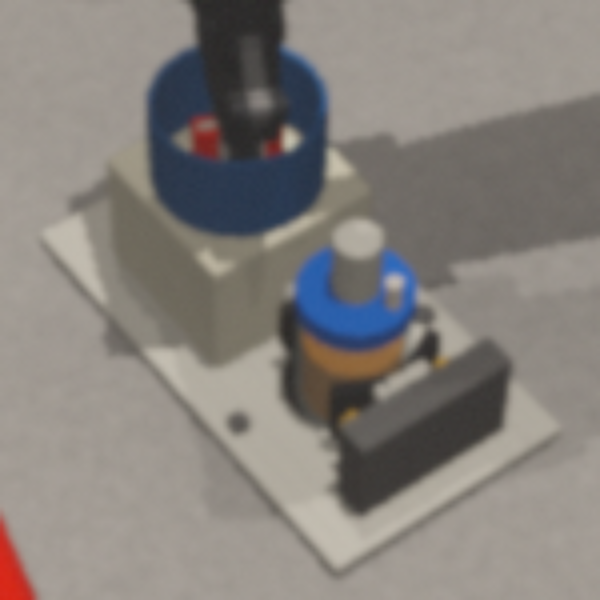

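Request:
{"op": "servo_tool", "data": {"twist": [[0, 0, -0.04], [0, 0, 0]], "xyz": [[0, 0, 0], [0, 0, 0]], "fingers": [0, 0]}}

```text
time: 25.02
tool_pos: [0.5292, -0.1036, 0.0947]
tool_rot: [0.376, 0.599, 0.377, -0.599]
contact_force: [-3.5, 3.9, 6.8]
gripper_width: 0.148
```

```bash
python3 -c "
from h import *
rep2(10)"
```

```text
t 25.02 yaw -2.0193 pos [ 0.5292 -0.1036  0.0947] F [-3.45  3.9   6.77] T [0.489 0.551 0.062] w 0.148 j6 1.687
Tz [0.094 0.067 0.045 0.047 0.098 0.098 0.064 0.047 0.097 0.078] mean [0.579 0.554 0.073] F [-3.29  3.71  5.37] t 25.525
```

Request:
{"op": "servo_tool", "data": {"twist": [[0, 0, -0.04], [0, 0, 0]], "xyz": [[0, 0, 0], [0, 0, 0]], "fingers": [0, 0]}}

```text
time: 25.78
tool_pos: [0.5293, -0.1036, 0.0947]
tool_rot: [0.364, 0.606, 0.365, -0.606]
contact_force: [-2.5, 5.0, 5.9]
gripper_width: 0.152
```

```bash
python3 -c "
from h import *
rep2(10)"
```

```text
t 25.77 yaw -2.0592 pos [ 0.5293 -0.1036  0.0947] F [-2.51  4.98  5.93] T [0.58  0.571 0.042] w 0.152 j6 1.727
Tz [0.065 0.114 0.057 0.098 0.104 0.097 0.055 0.13  0.081 0.136] mean [0.581 0.548 0.094] F [-2.99  3.96  5.41] t 26.275
```

Request:
{"op": "servo_tool", "data": {"twist": [[0, 0, 0], [0, 0, 0], [0, 0, 0], [0, 0, 0], [0, 0, 0], [0, 0, 0], [0, 0, 0], [0, 0, 0]], "xyz": [[0, 0, 0], [0, 0, 0], [0, 0, 0], [0, 0, 1], [0, 0, 2], [0, 0, 3], [0, 0, 5], [0, 0, 0]], "fingers": [0.33, 0.33, 0.33, 0.33, 0.33, 0.33, 0.33, 0.33]}}

```text
time: 27.28
tool_pos: [0.5325, -0.1052, 0.212]
tool_rot: [0.367, 0.609, 0.361, -0.603]
contact_force: [0.8, -0.8, -0.3]
gripper_width: 0.327
```

```bash
python3 -c "
from h import *
rep();save('wrist','wrist15');save('scene','scene15')
a=cv2.imread('pics/scene15.png')[180:330,240:390]
cv2.imwrite('pics/ss15.png',cv2.resize(a,(600,600)))"
```

```text
t 27.27 yaw -2.0599 pos [ 0.5325 -0.1052  0.212 ] F [ 0.8  -0.76 -0.3 ] T [-0.    -0.05   0.006] w 0.327 j6 1.728
```

View pics/wrist15.png

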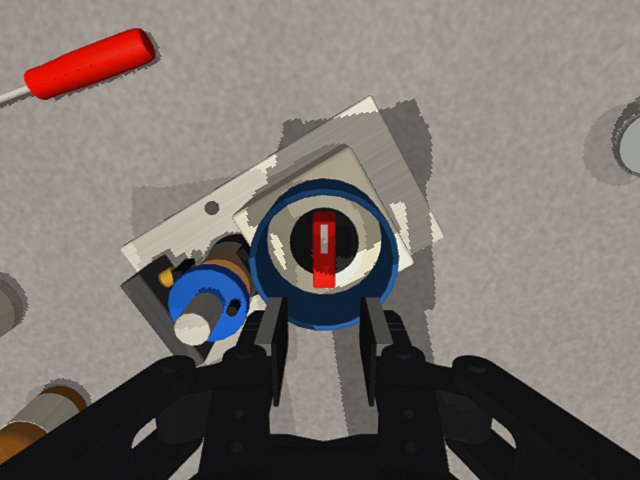

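View pics/ss15.png

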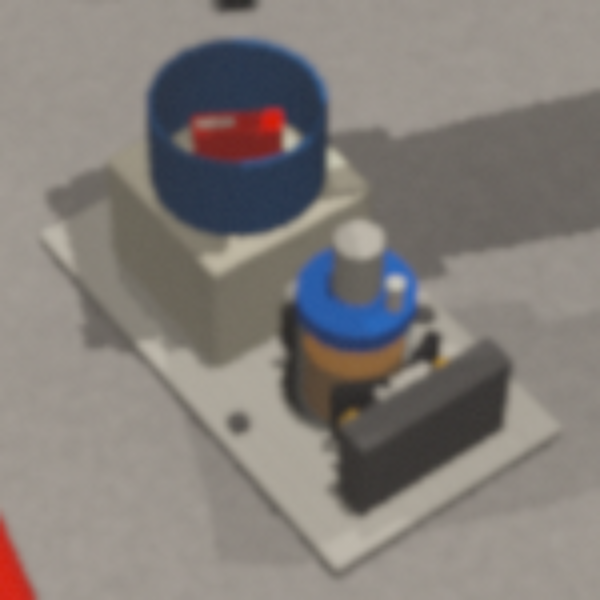

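```bash
python3 -c "
from h import *
rep();job.job_done()"
```

```text
t 27.38 yaw -2.0599 pos [ 0.5299 -0.1043  0.2064] F [-0.5  -0.74  0.22] T [-0.005  0.008 -0.031] w 0.329 j6 1.728
the job is handed in; nothing more can be done
```

I gripped the reactor by its stub, with the jaws turned to miss the two small pegs on the lid. I stood it upright on the black spot and let go. Then I turned the knob clockwise by 1.10 rad in small steps and released it. The job was handed in at about 27 s, well inside the 72 s limit.

**Clamp:** The resting torque stayed around -0.02 N m while the knob was free. It then rose steadily to +0.094 N m at about 0.7 N m per rad, which matches the clamp spring. That puts the bite 9 to 10 degrees before where I stopped, or about 10 to 12 N of clamp force. Readings scatter by about 0.03 N m, so the bite angle is uncertain by about 1 to 2 degrees. The free reading was also lower than the 0.08 N m given, so I judged the bite by the rise, not the absolute value.

**Last checks:** The final pictures show the reactor upright between the pad and the V jaw, with the knob still at the angle I left it. The gripper is clear above the guard ring with near-zero contact force. I saw no sign of touching the guard ring, and none of the other things on the bench that show in the pictures had moved. While gripping the knob there was a steady side and vertical load of up to about 8 N from a small misalignment, well below the limits.

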